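# Couple and load the bench shaker, then set its speed

## Robot

A 6-joint arm with a two-finger parallel gripper is mounted at the origin on a cart in front of the work surface, level with it; the furniture and walls round the work are solid. World frame = base frame: x ahead of the robot, y to its left, z up, the work surface at z = 0. Lengths are in m, angles in degrees, forces in N, time in s.
With the tool pointing down it reaches from about 0.35 to 0.85 m from the base axis. Payload 8.1 kg.
Tool frame: the origin (TCP) lies on the centre line of the jaws, within the pads' length; the fingertips stand 25 mm ahead of it and the grasp point (between the pads) lies 6 mm ahead of it (ctrl.tip_extent is the distance from the TCP to the fingertips, in m); z points along the fingers, y is the line along which they close (so a half turn about z gives the same grasp; the last joint's range is limited). The gripper opens to 85 mm and grips with 20 to 120 N. Pads are 22 mm wide; open, the fingers measure 114 mm over their backs; the gripper's body (76 mm by 85 mm) begins 54 mm behind the grasp point. The pads swing forward as they close: fully open they stand 13 mm farther back than shut.
Start: joints at [-78.747, 7.471, 85.268, -0, 87.261, -4.893], TCP at [0.167, -0.576, 0.256] pointing down, gripper open.
Joint ranges: [-169.43, 169.43], [-51.17, 129.36], [1.28, 143.12], [-76.62, 256.62], [0, 156.53], [-152.29, 152.29]. Speed limits (degrees/s): [136.94, 136.94, 159.86, 180, 180, 180].

## Interface

Orientations are given as [roll, pitch, yaw] about the fixed x, y, z axes, in that order (R = Rz(yaw) Ry(pitch) Rx(roll)).
In Python, from station import readout, cams, finish_job, ctrl gives the robot as it stands.
- The arm moves only by the shell command python3 -m creep 'ROWS' [FORCE]. ROWS is JSON, a list of rows, each a list of 7 numbers: the shift along the world's x, y, z in units of 30 mm (1.0 is 30 mm), then the turn, a rotation vector about the world's x, y, z in units of 5 degrees (1.0 is 5 degrees), then the opening, from 0 (shut) to 1 (fully open). In form: [[dx, dy, dz, wx, wy, wz, gripper], ...]. A call has 1 to 5 rows; each row is the pose to reach, as a shift and turn from the pose commanded when the call began; what a row does not reach only later rows make up. A row lasts 1/12 s, in which the tool goes at most 41.7 mm and 7.16 degrees, less where a joint would pass 70% of its speed; a pose out of reach is approached as far as the arm can. A call with a gripper value outside its range is refused whole. The fingers move at their own pace and stop on an object; FORCE is the grip in N (left out, the last holds). Time passes only in rows, so rows that repeat a pose let the fingers close. It gives the time, the measured TCP pose, the force, the opening and the grip force at its end, in the units of the state.
- readout.state(): the state, without advancing time (a new reading comes with each control period).
- cams.capture(name): name is "side" or "top" or "wrist"; returns (picture, depth): 400x640x3 uint8, red, green, blue; 400x640 float32, m along the optical axis (not along the pixel's ray), 0 where there is no reading.
- cams.calibration(name): a dict with "vfov" (degrees; the focal length in pixels is half the picture's height over the tangent of half this angle, whatever the lens; pixels are square), "cx", "cy" (the principal point, pixels), "k1" (the pictures are not rectified: a ray, as slopes to the right and down, at radius r is drawn at 1 + k1 r^2 times it, then the intrinsics apply), "view" (4x4, takes a point from world to camera coordinates); the wrist camera has in their place "tool_from_camera" (4x4, takes a point from camera to tool coordinates, whose origin is the TCP and whose axes are the flange's). Camera axes: x right, y up, looking along -z (the intrinsics and any distortion apply to the point x, -y, -z); pixel columns grow to the right and rows downward; lengths in m; the calibration is good to about 2 mm. A picture is of the moment at which its call begins: read the wrist's pose just before it. calibration takes no time and is no camera call.
- finish_job(): hands the job in; it is judged then, once.
The state is a dict: "time_s": time; "q": joint angles; "joint_velocities": joint speeds; "effort": joint torques, N m; "position": TCP position; "orientation": TCP orientation; "ft_force": force on the tool from outside, world axes, zero at the start; "moment": the same for the moment, N m; "finger_gap": opening from 0.0 (shut) to 1.0 (fully open); "grasp_force": force on a finger pad.
Only numpy, scipy, OpenCV 4.12 (cv2) and the standard library are available. Lean on these libraries where they do the work, as an engineer would, in place of code of your own. Each camera call takes 0.05 s, during which the arm holds its last target. There are 200 camera calls.

## Task

Load the bench shaker and set it going again. First slide its speed slider right back to stop, at the right-hand end of its track. Then put the two steel drive pins, one in each slot of its platform, feeling along the slot with the tip until the pin drops fully home in the hidden hole, collar down on the platform. After that stand every squat sample jar upright in a nest of its own in the cradle, and last of all slide the speed slider level with the brass set-point clip. Leave the two taller white jars and the mains adapter where they are.

Things in the scene. Friction and masses are not known exactly. Their poses are not given: they have to be found in the camera images.
- shaker: fixed bench shaker, 200 (x) x 380 mm (y), upper face of its aluminium platform at z = 60 mm; origin = centre of its underside, x pointing away from the robot, y to the left. On it a grey cradle of four jar nests in a row along y (centres at x = +35 mm), a pin slot near each end (x = 0, y = +-155 mm), a speed slider along the front edge
- slot_left (a point): middle of the left slot, level with the platform's upper face. The slot runs along the shaker's x, 54 mm long, 16 mm wide, in a plate 6 mm thick. 12 mm below the upper face lies a drive block's flat top with one hidden square hole, 15.5 mm wide and over 40 mm deep, centred across the slot but anywhere within 16 mm of its middle lengthwise
- slot_right (a point): middle of the right slot, like the left, with its own hidden hole elsewhere along it. In either, a pin over solid block stands with its collar 30 mm above the platform; over the hole it goes down until the collar rests on the platform
- nest_1 (a point): centre of the floor of jar nest 1 (counted from the left), on the platform's upper face; a square pocket 60 x 60 mm inside, walls 6 mm thick and 18 mm high, nests 66 mm apart
- nest_2 (a point): centre of the floor of jar nest 2 (counted from the left), on the platform's upper face; a square pocket 60 x 60 mm inside, walls 6 mm thick and 18 mm high, nests 66 mm apart
- nest_3 (a point): centre of the floor of jar nest 3 (counted from the left), on the platform's upper face; a square pocket 60 x 60 mm inside, walls 6 mm thick and 18 mm high, nests 66 mm apart
- nest_4 (a point): centre of the floor of jar nest 4 (counted from the left), on the platform's upper face; a square pocket 60 x 60 mm inside, walls 6 mm thick and 18 mm high, nests 66 mm apart
- speed_slider (a joint): travel of the speed slider along the shaker's +y, 0 (right end, stop) to 0.14 m; light friction of 1.5 N, stays where it is left
- slider_top (a point): centre of the top face of the slider's black grip, 31 mm above the platform; the grip measures 28 mm (x) x 20 mm (y), sides 26 mm high from 5 mm above the platform up
- set_mark (a point): tip line of the small brass set-point clip just behind the slider's track, 6 mm high, 25 mm farther in x than the grip's centre; its y along the track is the speed to set. Frame parallel to the shaker's
- pin_rest: grey plastic block, fixed, 60 x 130 x 50 mm high, on the right; origin = centre of its underside; two square holes 16 mm wide, 70 mm apart along its y, hold the pins
- pin_1: steel drive pin, 76 mm long, upright: origin = the middle of its tip face, z up along the pin. Round shank 12 mm in diameter with a chamfered tip from z = 0 to 42, round collar 30 mm in diameter from 42 to 46, square grip head 22 x 22 mm (faces along its x and y) from 46 to 76. 0.12 kg. It starts hanging in the pin rest, tip 8 mm above the table
- pin_2: steel drive pin, the same as pin_1, in the other hole of the rest
- pin_1_tip (a point): middle of the tip face of pin_1 (its origin)
- pin_2_tip (a point): middle of the tip face of pin_2 (its origin)
- sample_1: squat white sample jar with a grey ribbed screw cap, 54 mm in diameter, 40 mm high, about 0.12 kg, standing on the worktop to the left; origin = centre of its base, z up. Three or four of sample_1..4 are there, the rest are absent
- sample_2: sample jar like sample_1; may be absent
- sample_3: sample jar like sample_1; may be absent
- sample_4: sample jar like sample_1; may be absent
- white_jar: bystander: tall white screw-top jar, 63 mm in diameter, 91 mm high, behind the sample jars
- small_jar: bystander: slim white screw-top jar, 44 mm in diameter, 61 mm high, in front of the sample jars
- adapter: bystander: black mains adapter block, 102 x 46 x 37 mm high, behind the pin rest
Things that resemble listed ones, but are neither listed nor needed, are in the scene too. Leave any blue or red look-alike of the sample_3 alone.

How it is judged:
By the outcome, as a careful person would: the job done as asked, in the order asked, and still so for the second after the job is handed in, with the robot touching nothing.
Of sample_1, sample_2, sample_3, sample_4 only 3 to 4 are there at a start; the rules pass over those that are not, and their reading is None.
At some moment in a run one of sample_1, sample_2, sample_3, sample_4 may be knocked a few centimetres aside while the robot is not near it.
It also fails if it takes over 200 s, if anything falls off the work surface, if the arm or the gripper's body presses on something with over 40 N, if the wrist force passes 120 N, or if a joint passes its speed limit or range.

## Working session

There is one attempt and no reset: what is moved stays moved. The work goes in short steps, Python scripts to look and compute and a shell command to move; the robot and the scene stay as the last step left them, time stands still between calls to the robot, and variables do not carry over. Pictures are saved under pics/ and viewed, at most 14 in all, crops included, and the job is handed in when it is done.

```bash
ls; mkdir -p pics; cat > h.py <<'E'
import numpy as np, cv2
from station import readout, cams, finish_job, ctrl
from scipy.spatial.transform import Rotation as R
def cap(n):
    s=readout.state(); im,d=cams.capture(n); return s,im,d
def cam(n,s=None):
    c=cams.calibration(n); f=200/np.tan(np.radians(c['vfov']/2))
    if 'view' in c: T=np.linalg.inv(np.array(c['view']))
    else:
        W=np.eye(4); W[:3,:3]=R.from_euler('xyz',s['orientation'],degrees=True).as_matrix(); W[:3,3]=s['position']
        T=W@np.array(c['tool_from_camera'])
    return c,f,T
def rays(n,uv,s=None):
    c,f,T=cam(n,s); uv=np.atleast_2d(np.asarray(uv,float))
    K=np.array([[f,0,c['cx']],[0,f,c['cy']],[0,0,1]])
    D=np.array([c['k1'],0,0,0,0.])
    p=cv2.undistortPoints(uv.reshape(-1,1,2),K,D).reshape(-1,2)
    return T[:3,3], np.c_[p[:,0],-p[:,1],-np.ones(len(p))]@T[:3,:3].T
def onplane(n,uv,z,s=None):
    o,d=rays(n,uv,s); return o+d*((z-o[2])/d[:,2])[:,None]
def cloud(n,depth,s=None):
    vv,uu=np.mgrid[0:400,0:640]; o,d=rays(n,np.c_[uu.ravel(),vv.ravel()],s)
    return (o+d*depth.ravel()[:,None]).reshape(400,640,3)
def save(name,im): cv2.imwrite('pics/'+name,cv2.cvtColor(im,cv2.COLOR_RGB2BGR))
E
python3 - <<'E'
from h import *
for n in ('top','side'):
    s,im,d=cap(n); save(n+'0.png',im); np.savez(n+'0.npz',im=im,d=d)
    c,f,T=cam(n); print(n,c['vfov'],c['cx'],c['cy'],c['k1'],T.round(3).tolist())
print(s, ctrl.tip_extent)
E
```

```text
pics
top 55.628003788489224 318.8867681082028 200.1130454314445 -0.05225971652266514 [[0.011, 0.999, -0.037, 0.479], [-1.0, 0.011, -0.004, 0.076], [-0.003, 0.037, 0.999, 1.377], [0.0, 0.0, 0.0, 1.0]]
side 47.3552682364371 318.56932060240126 202.3255082677215 -0.05005987859026504 [[-0.835, 0.243, -0.494, -0.186], [-0.55, -0.397, 0.735, 1.212], [-0.017, 0.885, 0.465, 0.79], [0.0, 0.0, 0.0, 1.0]]
{'time_s': 0.05, 'q': array([-7.87478046e+01,  7.51512165e+00,  8.53289454e+01,  3.41088206e-04,
        8.72601967e+01, -4.89249749e+00]), 'joint_velocities': array([-0.09254054, -0.08671512, -0.0026617 , -0.00928497, -0.04499891,
       -0.06557169]), 'effort': array([ 2.05294986e-03, -5.71379256e+01, -5.02333260e+01, -1.56942051e-04,
        9.10141098e-03, -4.08245307e-05]), 'position': array([ 0.16677109, -0.57584465,  0.25524743]), 'orientation': array([-1.79896145e+02, -9.23171210e-03,  1.61446680e+01]), 'ft_force': array([0.27531177, 0.22185028, 0.2859387 ]), 'moment': array([ 0.02714757, -0.02045378, -0.02296443]), 'grasp_force': 0.0, 'finger_gap': 0.9976536209509355} 0.025
```

View pics/top0.png

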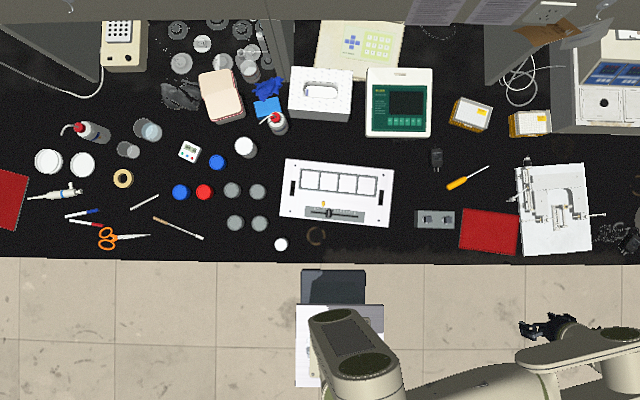

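View pics/side0.png

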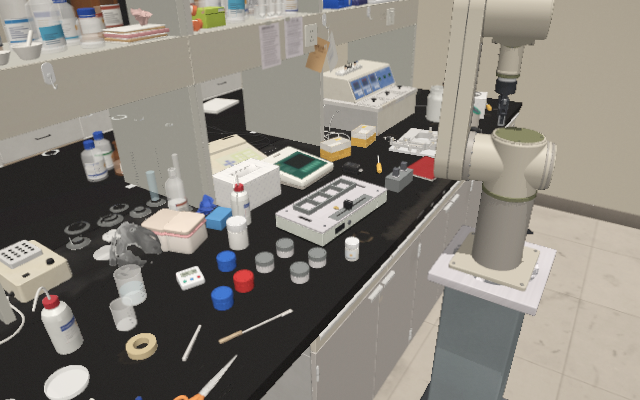

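Top view: grey-capped squat jars at (232,190), (258,192), (235,223) and (260,223). Look-alikes are blue (217,162) and (180,192), red (204,192), and the white jars (245,147) and (281,244). The shaker is at (337,193), its slots at about (291,188) and (383,198), the slider at about (328,212), the clip at (323,204), and the pin rest at (434,219).

```bash
python3 - <<'E'
from h import *
z=np.load('top0.npz'); im,d=z['im'],z['d']
P=cloud('top',d); np.save('P.npy',P)
# platform: points with z ~ 60
m=((abs(P[...,2]-.06)<.006)).astype(np.uint8)
m[:, :270]=0; m[:,400:]=0; m[:150]=0;m[235:]=0
n,l,st,ce=cv2.connectedComponentsWithStats(m)
i=1+np.argmax(st[1:,4]); c=max(cv2.findContours((l==i).astype(np.uint8),0,1)[0],key=cv2.contourArea)
r=cv2.minAreaRect(c); print('rect',r); b=cv2.boxPoints(r); W=onplane('top',b,.06); print(W.round(4)); print(W.mean(0), np.median(P[...,2][l==i]))
# jars
hsv=cv2.cvtColor(im,cv2.COLOR_RGB2HSV)
for u,v in [(232,190),(258,192),(235,223),(260,223),(245,147),(281,244),(217,162),(180,192),(204,192)]:
    q=P[v-3:v+4,u-3:u+4].reshape(-1,3); h=np.median(q[:,2]); 
    mm=(abs(P[...,2]-h)<.008); mm[:v-18]=0;mm[v+18:]=0;mm[:,:u-18]=0;mm[:,u+18:]=0
    n,l2,st,ce=cv2.connectedComponentsWithStats(mm.astype(np.uint8)); k=l2[v,u]
    cc=cv2.findContours((l2==k).astype(np.uint8),0,1)[0][0]; (cu,cv_),rad=cv2.minEnclosingCircle(cc)
    print((u,v),'h',h.round(3),'c',onplane('top',[cu,cv_],h).round(4)[0],ce[k].round(1),'px',(round(cu,1),round(cv_,1),round(rad,1)),hsv[v,u])
# rest
for u,v in[(418,219),(434,228)]: print(P[v,u].round(3))
a=cv2.resize(im[150:245,270:400],None,fx=6,fy=6,interpolation=cv2.INTER_CUBIC)[:, :800]; 
a=cv2.resize(im[150:248,270:400],(780,588),interpolation=cv2.INTER_CUBIC); save('c1.png',a)
a=cv2.resize(im[150:240,170:270],(600,540),interpolation=cv2.INTER_CUBIC)
b=cv2.resize(im[195:245,400:470],(560,400),interpolation=cv2.INTER_CUBIC); save('c2.png',a); save('c3.png',b)
E
```

```text
rect ((336.1349792480469, 192.90731811523438), (109.33850860595703, 57.385841369628906), 6.115502834320068)
[[ 0.4722  0.2201  0.06  ]
 [ 0.6718  0.2018  0.06  ]
 [ 0.635  -0.1786  0.06  ]
 [ 0.4358 -0.158   0.06  ]]
[0.5537026  0.02132416 0.06      ] 0.06024284560316184
(232, 190) h 0.04 c [0.5604 0.3917 0.0401] [231.4 190. ] px (231.4, 190.2, 7.7) [ 77  11 164]
(258, 192) h 0.039 c [0.5561 0.3012 0.039 ] [256.9 191.8] px (256.9, 191.6, 7.7) [ 94  11 166]
(235, 223) h 0.039 c [0.4442 0.377  0.0391] [234.9 223. ] px (235.0, 223.0, 7.8) [ 76  17 168]
(260, 223) h 0.039 c [0.4435 0.2921 0.0395] [258.9 223.4] px (258.9, 223.5, 7.6) [ 84  15 167]
(245, 147) h 0.092 c [0.7098 0.3397 0.0917] [243.9 145.7] px (243.9, 145.8, 9.1) [ 90   1 250]
(281, 244) h 0.06 c [0.3721 0.2143 0.06  ] [280.  244.6] px (280.0, 244.5, 6.3) [100   3 253]
(217, 162) h 0.04 c [0.6601 0.4473 0.0401] [216.4 162.1] px (216.5, 162.1, 7.8) [110 188 238]
(180, 192) h 0.039 c [0.5512 0.5779 0.0392] [179.9 192.1] px (179.6, 192.2, 7.7) [110 191 236]
(204, 192) h 0.038 c [0.5511 0.4928 0.0382] [203.4 192. ] px (203.3, 192.5, 8.1) [  0 193 243]
[ 0.465 -0.268  0.048]
[ 0.433 -0.34  -0.003]
```

View pics/c1.png

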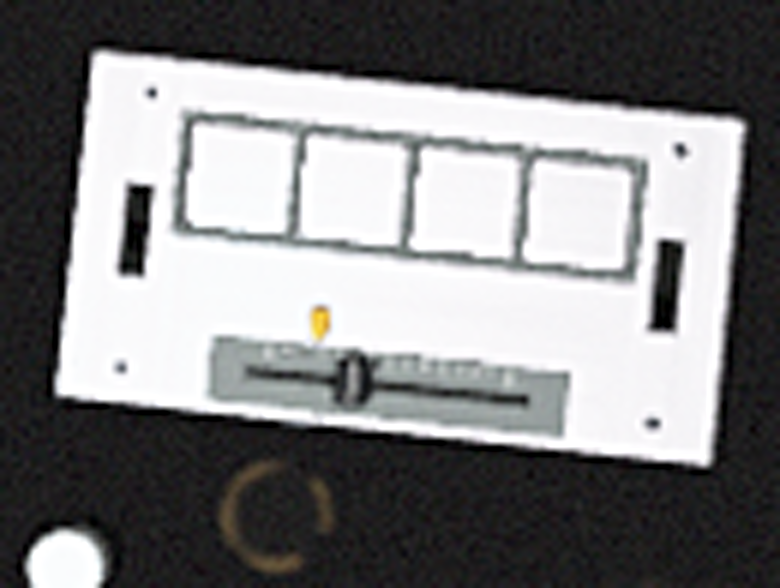

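View pics/c3.png

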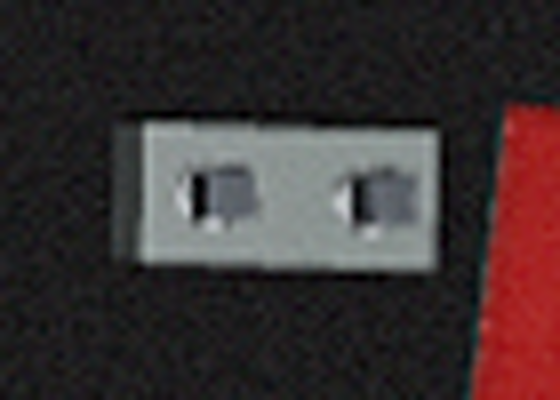

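View pics/c2.png

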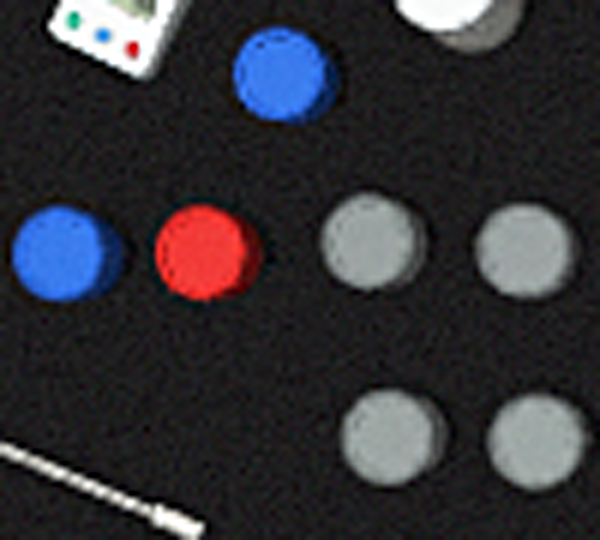

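Crop check: the four grey caps are the samples, the clip is at about (323.3,203.7), the slider at about (328.7,213.3), and the pins are in the rest at about (428,219) and (448,220). I'll move over the shaker now for a closer wrist view.

```bash

python3 -m creep '[[2.8,5.8,0.4,0,0,-1.1,1],[2.8,5.8,0.4,0,0,-1.1,1],[2.8,5.8,0.4,0,0,-1.1,1],[2.8,5.8,0.4,0,0,-1.1,1],[2.8,5.8,0.4,0,0,-1.1,1]]' 40
python3 -m creep '[[2.8,5.8,0.4,0,0,-1.1,1],[2.8,5.8,0.4,0,0,-1.1,1],[2.8,5.8,0.4,0,0,-1.1,1],[2.8,5.8,0.4,0,0,-1.1,1],[2.8,5.8,0.4,0,0,-1.1,1]]'
python3 -c "
from h import *
print(cams.calibration('wrist'))
u=[(328.7,213.3)];print(onplane('top',u,.091),onplane('top',[(323.3,203.7)],.066),onplane('top',[(428.5,219.3),(448,220)],.084),onplane('top',[(292.6,188.3),(380.9,197.6)],.06))"
```

```text
time_s: 0.52
position: [0.2518, -0.3993, 0.2679]
orientation: [-179.9, -0.0, 10.7]
ft_force: [-0.1, -0.6, 0.1]
finger_gap: 0.997
grasp_force: 0.0
time_s: 0.93
position: [0.3356, -0.2253, 0.2804]
orientation: [-180.0, -0.0, 5.2]
ft_force: [-0.3, -0.0, 0.8]
finger_gap: 1.005
grasp_force: 0.0
{'vfov': 67.20433630592298, 'cx': 318.15648680027795, 'cy': 200.94753394614511, 'k1': -0.02318496987528185, 'tool_from_camera': array([[-2.22213311e-04,  9.44724541e-01,  3.27865051e-01,
         8.38405478e-02],
       [ 9.99999883e-01,  3.50641606e-04, -3.32595514e-04,
        -4.97383231e-06],
       [-4.29174273e-04,  3.27864939e-01, -9.44724509e-01,
        -1.17021714e-01],
       [ 0.00000000e+00,  0.00000000e+00,  0.00000000e+00,
         1.00000000e+00]])}
[[0.48208917 0.04724172 0.091     ]] [[0.51515129 0.0656889  0.066     ]] [[ 0.46510051 -0.2945696   0.084     ]
 [ 0.46332478 -0.36195823  0.084     ]] [[ 0.56782203  0.17312533  0.06      ]
 [ 0.53870205 -0.13468021  0.06      ]]
```

```bash

python3 -m creep '[[2.75,4.25,0.3,0,0,-1.05,1],[2.75,4.25,0.3,0,0,-1.05,1],[2.75,4.25,0.3,0,0,-1.05,1],[2.75,4.25,0.3,0,0,-1.05,1],[2.75,4.25,0.3,0,0,-1.05,1]]'
python3 -m creep '[[2.75,4.25,0.3,0,0,-1.05,1],[2.75,4.25,0.3,0,0,-1.05,1],[2.75,4.25,0.3,0,0,-1.05,1],[2.75,4.25,0.3,0,0,-1.05,1],[2.75,4.25,0.3,0,0,-1.05,1]]'
python3 -m creep '[[0,0,0,0,0,0,0.6],[0,0,0,0,0,0,0.6],[0,0,0,0,0,0,0.6]]'
python3 - <<'E'
from h import *
s,im,d=cap('wrist'); np.savez('w1.npz',im=im,d=d,pos=s['position'],ori=s['orientation'])
print(s['position'],s['orientation'])
P=cloud('wrist',d,s); print(np.nanpercentile(P[...,2][d>0],[1,5,25,50,75]))
m=(abs(P[...,2]-.06)<.008).astype(np.uint8)
n,l,st,ce=cv2.connectedComponentsWithStats(m); i=1+np.argmax(st[1:,4]); print(st[i],np.median(P[...,2][l==i]))
c=max(cv2.findContours((l==i).astype(np.uint8),0,1)[0],key=cv2.contourArea)
W=onplane('wrist',c.reshape(-1,2),.06,s)
r=cv2.minAreaRect(W[:,:2].astype(np.float32)); print(r, cv2.boxPoints(r))
save('w1.png',im)
E
```

```text
time_s: 1.35
position: [0.4193, -0.0965, 0.2894]
orientation: [-179.9, -0.1, 0.2]
ft_force: [0.1, -0.1, -0.1]
finger_gap: 1.001
grasp_force: 0.0
time_s: 1.77
position: [0.5014, 0.0303, 0.2979]
orientation: [-179.9, 0.0, -5.1]
ft_force: [0.4, 0.6, 0.0]
finger_gap: 0.998
grasp_force: 0.0
time_s: 2.02
position: [0.4993, 0.0256, 0.298]
orientation: [180.0, 0.0, -5.4]
ft_force: [0.6, -0.2, 0.5]
finger_gap: 0.613
grasp_force: 0.0
[0.49934488 0.02562199 0.29798336] [ 1.79974572e+02  3.75313659e-02 -5.41688200e+00]
[-8.24283013e-01 -8.21038534e-01 -1.21540279e-03  3.30119190e-04
  5.96700900e-02]
[  140    27   360   179 39163] 0.05950373767818917
((0.5534605979919434, 0.018929660320281982), (0.38050100207328796, 0.1988041251897812), 84.5508041381836) [[ 0.436441   -0.16102153]
 [ 0.63434666 -0.17990059]
 [ 0.6704802   0.19888085]
 [ 0.47257453  0.2177599 ]]
```

View pics/w1.png

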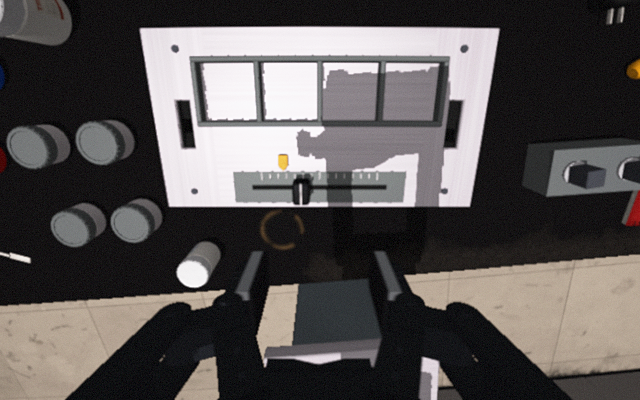

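Wrist view: slots are at about (184,123) and (453,123), slider grip at (301,190), clip at (283,160), pins at about (586,174) and (635,170). I'll refine these from masks.

```bash
cat >> h.py <<'E'
class S: pass
def load(f):
    z=np.load(f); return dict(position=z['pos'],orientation=z['ori']),z['im'],z['d']
def blob(mask,box):
    u0,v0,u1,v1=box; m=np.zeros(mask.shape,np.uint8); m[v0:v1,u0:u1]=mask[v0:v1,u0:u1]
    n,l,st,ce=cv2.connectedComponentsWithStats(m); i=1+np.argmax(st[1:,4]); return (l==i),ce[i],st[i]
def mar(n,mask,z,s):
    c=max(cv2.findContours(mask.astype(np.uint8),0,1)[0],key=cv2.contourArea)
    return cv2.minAreaRect(onplane(n,c.reshape(-1,2),z,s)[:,:2].astype(np.float32))
E
python3 - <<'E'
from h import *
s,im,d=load('w1.npz'); P=cloud('wrist',d,s); g=im.max(2); hsv=cv2.cvtColor(im,cv2.COLOR_RGB2HSV)
C=np.array([.5535,.0189]); a=np.radians(-5.45); Rm=np.array([[np.cos(a),-np.sin(a)],[np.sin(a),np.cos(a)]])
loc=lambda p:(Rm.T@(np.array(p)[:2]-C)*1000).round(1)
for nm,b in (('L',(170,90,200,155)),('R',(440,90,470,155))):
    m,ce,st=blob(g<60,b); r=mar('wrist',m,.06,s); print(nm,st,r,loc(r[0]))
m,ce,st=blob((hsv[...,1]>120)&(hsv[...,0]<35)&(g>120),(265,140,305,180)); print('clip',st,ce,loc(onplane('wrist',[ce],.066,s)[0]))
c=np.argwhere(m); 
for v in range(c[:,0].min(),c[:,0].max()+1): 
    q=c[c[:,0]==v][:,1]; print(v,q.min(),q.max(),loc(onplane('wrist',[(q.mean(),v)],.063,s)[0]))
# slider top by height
m,ce,st=blob((P[...,2]>.08)&(P[...,2]<.1),(280,165,325,215)); r=mar('wrist',m,.091,s); print('slider',st,r,loc(r[0]),np.median(P[...,2][m]))
# pins
for b in ((560,150,612,195),(612,150,640,195)):
    m,ce,st=blob((P[...,2]>.075)&(P[...,2]<.095),b); 
    if m.sum()<m.size/2: print('pin',st,mar('wrist',m,.084,s),np.median(P[...,2][m]))
save('w1c.png',cv2.resize(im[140:220,225:415],(760,320),interpolation=cv2.INTER_CUBIC))
E
```

```text
L [177 101  18  46 509] ((0.5679687261581421, 0.17207077145576477), (0.012938018888235092, 0.050663311034440994), 84.69405364990234) [-1.000e-01  1.539e+02]
R [444 101  17  46 536] ((0.5388838052749634, -0.1338133066892624), (0.013658104464411736, 0.05066655948758125), 84.65726470947266) [  -0.  -153.4]
clip [279 155   9  15 113] [282.86725664 161.07079646] [-42.4  42.6]
155 279 286 [-35.8  43.1]
156 279 286 [-36.9  43.2]
157 279 287 [-38.1  42.6]
158 279 287 [-39.3  42.7]
159 279 287 [-40.5  42.7]
160 279 287 [-41.7  42.8]
161 279 287 [-42.9  42.8]
162 279 287 [-44.1  42.8]
163 279 287 [-45.3  42.9]
164 279 287 [-46.5  42.9]
165 279 286 [-47.7  43.6]
166 280 286 [-48.9  43. ]
167 280 285 [-50.2  43.7]
168 282 284 [-51.4  43.1]
169 283 283 [-52.6  43.2]
slider [292 180  18  26 414] ((0.4824882745742798, 0.04684514179825783), (0.019109364598989487, 0.02963409572839737), 84.0019760131836) [-73.3  21.1] 0.08973191593847046
pin [580 167  26  22 455] ((0.4663669466972351, -0.2906540632247925), (0.024854108691215515, 0.028697941452264786), 3.1635842323303223) 0.08317718154909476
pin [637 169   3  15  27] ((0.46310216188430786, -0.34549248218536377), (0.017801279202103615, 0.0023458050563931465), 14.16131591796875) 0.07648601849988779
```

View pics/w1c.png

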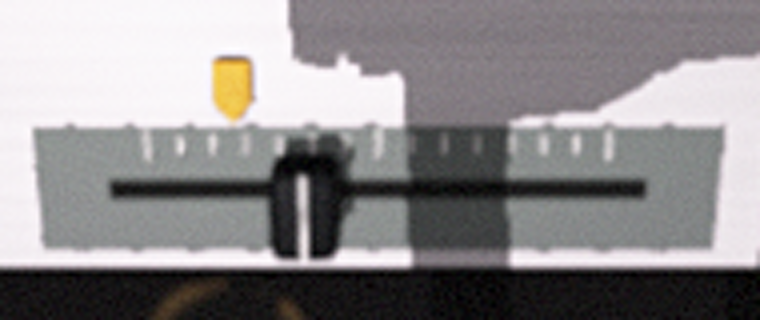

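The grip is at local (-73,21) and the clip at local y≈43 mm, and the slots match nominal. Next I'll grasp the slider.

```bash

python3 -m creep '[[-0.62,0.72,-1.3,0,0,0,0.55],[-0.62,0.72,-2.6,0,0,0,0.55],[-0.62,0.72,-3.9,0,0,0,0.55],[-0.62,0.72,-5.2,0,0,0,0.55],[-0.62,0.72,-5.6,0,0,0,0.55]]' 25
python3 -m creep '[[0,0,-0.6,0,0,0,0.55],[0,0,-1.2,0,0,0,0.55],[0,0,-1.2,0,0,0,0.55],[0,0,-1.2,0,0,0,0],[0,0,-1.2,0,0,0,0]]'
python3 -m creep '[[0,0,0,0,0,0,0],[0,0,0,0,0,0,0],[0,0,0,0,0,0,0],[0,0,0,0,0,0,0]]'
```

```text
time_s: 2.48
position: [0.4769, 0.0474, 0.1241]
orientation: [179.9, 0.5, -5.4]
ft_force: [-1.0, 0.3, -0.3]
finger_gap: 0.552
grasp_force: 0.0
time_s: 2.9
position: [0.4824, 0.0479, 0.0963]
orientation: [-180.0, -0.1, -5.4]
ft_force: [-0.1, 1.0, 0.8]
finger_gap: 0.279
grasp_force: 0.0
time_s: 3.23
position: [0.4826, 0.048, 0.0965]
orientation: [180.0, -0.2, -5.4]
ft_force: [-2.5, -1.2, 6.3]
finger_gap: 0.224
grasp_force: 30.0
```

```bash

python3 -m creep '[[-0.06,-0.65,0,0,0,0,0],[-0.12,-1.3,0,0,0,0,0],[-0.19,-2,0,0,0,0,0],[-0.25,-2.65,0,0,0,0,0],[-0.27,-2.85,0,0,0,0,0]]'
python3 -m creep '[[-0.01,-0.05,0,0,0,0,0],[-0.01,-0.1,0,0,0,0,0],[-0.01,-0.15,0,0,0,0,0],[-0.01,-0.15,0,0,0,0,0]]'
python3 -m creep '[[-0.01,-0.05,0,0,0,0,0],[-0.01,-0.1,0,0,0,0,0],[-0.01,-0.1,0,0,0,0,0]]'
```

```text
time_s: 3.65
position: [0.4743, -0.0392, 0.0965]
orientation: [180.0, -0.2, -5.4]
ft_force: [-1.5, 1.2, 6.5]
finger_gap: 0.227
grasp_force: 30.0
time_s: 3.98
position: [0.4741, -0.0422, 0.0965]
orientation: [180.0, -0.2, -5.4]
ft_force: [-3.2, 0.3, 8.0]
finger_gap: 0.228
grasp_force: 30.2
time_s: 4.23
position: [0.4739, -0.0437, 0.0965]
orientation: [-179.9, -0.2, -5.4]
ft_force: [-1.6, 8.2, 8.8]
finger_gap: 0.227
grasp_force: 30.3
```

```bash

python3 -m creep '[[0,-0.05,0,0,0,0,0],[0,-0.05,0,0,0,0,0],[0,0,0,0,0,0,0.5],[0,0,0,0,0,0,0.5],[0,0,0,0,0,0,0.5]]'
python3 -m creep '[[0,0,1,0,0,0,0.5],[0,0,2,0,0,0,0.5],[0,0,3.3,0,0,0,1],[0,-1,4.3,0,0,0,1],[0,-2.2,5,0,0,0,1]]'
python3 -m creep '[[-0.6,-3.9,0.2,0,0,0,1],[-0.6,-3.9,0.2,0,0,0,1],[-0.6,-6.5,0.2,0,0,0,1],[-0.6,-6.5,0.2,0,0,0,1],[-0.6,-6.5,0.2,0,0,0,1]]'
python3 -m creep '[[0,-0.6,0,0,0,0,1],[0,-0.6,0,0,0,0,1],[0,-0.6,0,0,0,0,1]]'
python3 - <<'E'
from h import *
s,im,d=cap('wrist'); np.savez('w2.npz',im=im,d=d,pos=s['position'],ori=s['orientation'])
print(s['position'],s['orientation'])
P=cloud('wrist',d,s)
m,ce,st=blob((P[...,2]>.074)&(P[...,2]<.095),(180,60,330,240)); 
n,l,st,ce=cv2.connectedComponentsWithStats(((P[...,2]>.074)&(P[...,2]<.095)).astype(np.uint8))
for i in range(1,n):
    if st[i,4]>200 : print('pin',st[i],mar('wrist',l==i,.084,s),np.median(P[...,2][l==i]))
m,ce,st=blob(abs(P[...,2]-.05)<.004,(0,0,640,260)); print('rest',st,mar('wrist',m,.05,s))
save('w2.png',im)
E
```

```text
time_s: 4.65
position: [0.473, -0.0449, 0.095]
orientation: [180.0, -0.1, -5.3]
ft_force: [0.3, -0.0, 0.2]
finger_gap: 0.502
grasp_force: 0.0
time_s: 5.07
position: [0.4736, -0.1097, 0.2479]
orientation: [180.0, -0.3, -5.1]
ft_force: [0.5, -0.2, -0.2]
finger_gap: 0.903
grasp_force: 0.0
time_s: 5.48
position: [0.4536, -0.3088, 0.2503]
orientation: [179.9, -0.0, -5.5]
ft_force: [-0.2, -0.2, 0.6]
finger_gap: 1.004
grasp_force: 0.0
time_s: 5.73
position: [0.454, -0.3241, 0.2496]
orientation: [-180.0, 0.0, -5.5]
ft_force: [0.2, 0.1, -0.3]
finger_gap: 1.002
grasp_force: 0.0
[ 0.45403108 -0.32405687  0.24964582] [-1.79980352e+02  3.32686831e-02 -5.48841361e+00]
pin [   0   36   92   85 2233] ((0.5779717564582825, -0.08269298076629639), (0.08880473673343658, 0.07012699544429779), 83.82713317871094) 0.07679951998692358
pin [348 160  25  26 537] ((0.46514609456062317, -0.365678071975708), (0.023584721609950066, 0.0221407487988472), 3.3205177783966064) 0.08308110227825549
pin [276 165  26  26 537] ((0.4664001166820526, -0.2969135046005249), (0.023191990330815315, 0.022592337802052498), 4.216307640075684) 0.08311750337622953
pin [ 25 181  36  30 832] ((0.4719744324684143, -0.04636114835739136), (0.03492242470383644, 0.030811643227934837), 84.31990814208984) 0.0883878577193142
rest [ 260  136  125   63 5231] ((0.46426647901535034, -0.33113521337509155), (0.129751056432724, 0.059490643441677094), 88.80027770996094)
```

View pics/w2.png

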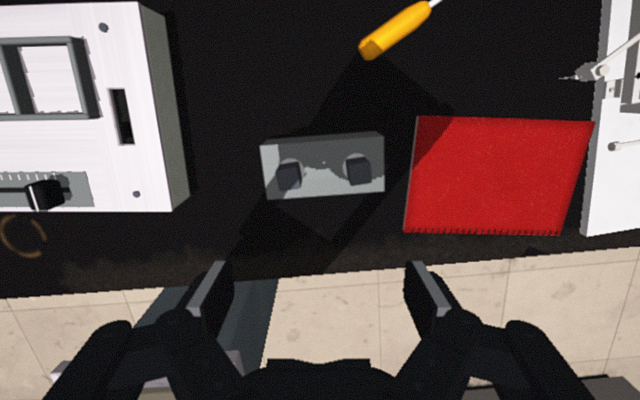

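Wrist view 2: slider is at the stop and the pin heads are at (289,178) and (360,173). I'll rotate to close along x, which keeps the fingers clear of the cradle, and pick pin_1.

```bash

python3 -m creep '[[0.41,0.9,0,0,0,1.4,0.6],[0.41,0.9,0,0,0,2.8,0.6],[0.41,0.9,0,0,0,4.2,0.6],[0.41,0.9,0,0,0,5.6,0.6],[0.41,0.9,0,0,0,7,0.6]]' 60
python3 -m creep '[[0,0,0,0,0,1.4,0.6],[0,0,0,0,0,2.8,0.6],[0,0,-0.5,0,0,4.2,0.6],[0,0,-1.3,0,0,5.6,0.6],[0,0,-2.2,0,0,7,0.6]]'
python3 -m creep '[[0,0,-0.3,0,0,1.4,0.6],[0,0,-0.6,0,0,2.8,0.6],[0,0,-0.9,0,0,4.2,0.6],[0,0,-1.2,0,0,5.84,0.6],[0,0,-1.2,0,0,5.84,0.6]]'
```

```text
time_s: 6.2
position: [0.4672, -0.2944, 0.2501]
orientation: [180.0, -0.0, 30.1]
ft_force: [-0.3, -0.0, 0.3]
finger_gap: 0.597
grasp_force: 0.0
time_s: 6.62
position: [0.4682, -0.2953, 0.1852]
orientation: [179.8, 0.0, 65.1]
ft_force: [-0.5, -0.4, -0.8]
finger_gap: 0.6
grasp_force: 0.0
time_s: 7.03
position: [0.4661, -0.2939, 0.1459]
orientation: [-179.9, -0.1, 94.3]
ft_force: [0.4, 0.9, -0.4]
finger_gap: 0.596
grasp_force: 0.0
```

```bash

python3 -m creep '[[0,-0.1,-0.6,0,0,0,0.6],[0,-0.1,-1.2,0,0,0,0.6],[0,-0.1,-1.96,0,0,0,0.6],[0,-0.1,-1.96,0,0,0,0.6],[0,-0.1,-1.96,0,0,0,0]]' 60
python3 -m creep '[[0,0,0,0,0,0,0],[0,0,0,0,0,0,0],[0,0,0,0,0,0,0],[0,0,0,0,0,0,0],[0,0,0,0,0,0,0]]'
python3 -m creep '[[0,0,0,0,0,0,0],[0,0,0.5,0,0,0,0],[0,0,1.2,0,0,0,0],[0,0,2,0,0,0,0],[0,0,2,0,0,0,0]]'
python3 - <<'E'
from h import *
s,im,d=cap('wrist'); save('w3.png',im); P=cloud('wrist',d,s); np.savez('w3.npz',im=im,d=d,pos=s['position'],ori=s['orientation'])
print(s['position'],s['orientation'])
E
```

```text
time_s: 7.45
position: [0.4662, -0.2977, 0.0886]
orientation: [-179.9, -0.1, 93.8]
ft_force: [0.2, 0.4, 0.5]
finger_gap: 0.474
grasp_force: 0.0
time_s: 7.87
position: [0.4678, -0.2995, 0.0912]
orientation: [179.9, 0.1, 93.8]
ft_force: [-2.7, 2.6, 7.6]
finger_gap: 0.241
grasp_force: 60.1
time_s: 8.28
position: [0.4696, -0.3012, 0.1555]
orientation: [179.6, 0.4, 93.8]
ft_force: [1.6, 0.1, -0.5]
finger_gap: 0.238
grasp_force: 59.2
[ 0.46961722 -0.30115352  0.15554637] [179.60181443   0.35058772  93.8225934 ]
```

View pics/w3.png

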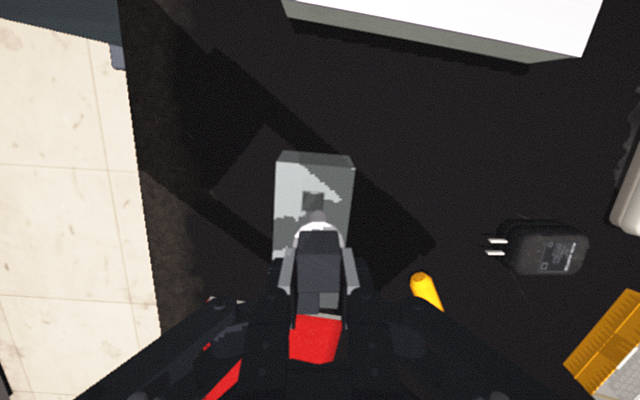

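Pin_1 is held; its shank tip is visible at about (318,213). I'll measure the tip relative to the TCP.

```bash
python3 - <<'E'
from h import *
s,im,d=load('w3.npz'); P=cloud('wrist',d,s)
W=R.from_euler('xyz',s['orientation'],degrees=True)
T=W.inv().apply((P.reshape(-1,3)-s['position'])).reshape(400,640,3)*1000
for v in range(206,300,4):
    r=T[v,285:350]; ok=np.abs(r[:,0])<30
    ok&=d[v,285:350]<.25
    if ok.any(): q=np.argwhere(ok)[:,0]; print(v,q.min()+285,q.max()+285, r[ok].mean(0).round(1), r[ok][:,1].min().round(1), r[ok][:,1].max().round(1))
E
```

```text
206 285 349 [  2.1  -1.8 108.3] -27.0 23.6
210 285 349 [  0.8  -1.7 102.8] -27.1 23.6
214 285 349 [-0.9 -1.7 98.5] -27.2 23.8
218 285 348 [-3.3 -2.1 96.2] -27.3 23.2
222 285 348 [-1.3 -2.1 83.8] -27.5 23.2
226 285 347 [ 2.8 -2.6 67.3] -27.6 22.6
230 285 347 [ 3.5 -2.6 59.5] -27.6 22.7
234 285 346 [ 5.4 -2.9 49.5] -27.8 22.1
238 285 346 [ 5.5 -2.9 43.8] -28.1 22.2
242 285 345 [ 6.3 -3.4 37. ] -28.2 21.4
246 293 343 [13.1 -0.9 19.3] -15.3 13.5
250 286 349 [13.5 -1.1 14.3] -17.1 14.9
254 285 349 [13.3 -1.3 10.7] -17.1 14.5
258 285 349 [12.3 -1.3  8.7] -16.7 14.1
262 285 349 [10.8 -1.3  7.6] -16.3 13.7
266 285 349 [ 9.4 -1.3  6.4] -16.0 13.4
270 285 349 [ 7.7 -1.4  5.6] -15.6 13.0
274 285 349 [ 6.2 -1.3  4.5] -15.3 12.8
278 285 349 [ 4.7 -1.2  3.5] -15.0 12.5
282 285 349 [ 3.  -1.2  2.8] -14.5 12.2
286 285 349 [ 1.3 -1.2  2.1] -14.5 11.8
290 285 349 [-0.9 -1.2  2. ] -14.0 12.0
294 285 349 [ 4.1 -2.2 -7.8] -13.7 12.1
298 285 349 [  4.1  -2.2 -10.5] -13.4 11.8
```

```bash
python3 - <<'E'
from h import *
s,im,d=load('w3.npz'); P=cloud('wrist',d,s)
W=R.from_euler('xyz',s['orientation'],degrees=True)
T=W.inv().apply((P.reshape(-1,3)-s['position'])).reshape(400,640,3)*1000
for v in list(range(208,246,3))+list(range(246,300,8)):
    r=T[v,300:338]; ok=(r[:,2]<90); q=np.argwhere(ok)[:,0]
    if len(q): print(v,q.min()+300,q.max()+300,'mid',T[v,318].round(1),'ylim',r[ok][0].round(1),r[ok][-1].round(1))
E
```

```text
211 313 323 mid [ 9.7 -0.9 77.3] ylim [ 8.2 -4.4 81.1] [ 8.6  2.6 80.3]
214 311 325 mid [ 9.6 -0.9 71.9] ylim [ 7.3 -5.8 77.9] [ 7.8  3.9 76.6]
217 310 326 mid [ 9.8 -0.9 66.2] ylim [ 5.7 -6.4 76.1] [ 6.4  4.6 74.5]
220 310 326 mid [18.4 -0.9 40.5] ylim [ 6.3 -6.3 69.3] [ 6.9  4.4 67.9]
223 305 331 mid [17.7 -0.9 38. ] ylim [16.1 -8.3 41.6] [16.7  6.5 40.1]
226 301 336 mid [15.6 -0.9 38.5] ylim [ 14.9 -10.5  40. ] [14.4  9.5 41.3]
229 300 337 mid [14.  -0.9 38.1] ylim [ 14.  -11.   37.9] [14.   9.8 37.9]
232 300 337 mid [14.4 -0.9 33.2] ylim [ 14.6 -10.7  32.7] [14.1  9.6 33.7]
235 300 337 mid [15.3 -0.9 27.5] ylim [ 14.4 -10.5  29.4] [  84.5   -0.7 -117. ]
238 300 337 mid [15.  -0.9 24.6] ylim [ 15.  -10.2  24.5] [14.5  9.1 25.5]
241 300 337 mid [14.7 -0.9 21.6] ylim [ 14.3 -10.1  22.4] [14.6  8.9 21.8]
244 300 337 mid [14.6 -0.8 18.5] ylim [15.  -9.8 17.7] [14.2  8.7 19.3]
246 300 337 mid [14.5 -0.8 16.6] ylim [14.9 -9.7 15.9] [14.7  8.6 16.2]
254 300 337 mid [14.4 -0.8  8.8] ylim [14.1 -9.4  9.3] [14.6  8.1  8.3]
262 300 337 mid [10.5 -0.8  8.1] ylim [10.7 -9.3  7.8] [10.9  8.1  7.4]
270 300 337 mid [ 6.3 -0.8  7.8] ylim [ 6.  -9.5  8.3] [6.1 8.3 8.1]
278 300 337 mid [ 2.6 -0.8  6.7] ylim [ 1.4 -9.6  8.5] [1.6 8.4 8.2]
286 300 337 mid [-2.7 -0.8  7.8] ylim [-2.2 -9.6  7.1] [-2.5  8.4  7.5]
294 300 319 mid [-55.4  -0.9  73. ] ylim [-53.8 -14.3  70.9] [-55.7  -0.2  73.5]
```

Pin axis is at tool (+3.5,-0.8) mm with its tip 84 mm below the TCP, upright. Next, over the right slot.

```bash

python3 -m creep '[[0,0,1,0,0,0,0],[0,0.3,1.7,0,0,-0.4,0],[0.4,1.3,1.7,0,0,-0.9,0],[0.8,2.6,1.7,0,0,-1.4,0],[1.2,3.8,1.7,0,0,-1.85,0]]'
python3 -m creep '[[0.4,1,0,0,0,0,0],[0.59,1.67,0,0,0,0,0],[0.59,1.67,0,0,0,0,0],[0.59,1.67,0,0,0,0,0],[0.59,1.67,0,0,0,0,0]]'
```

```text
time_s: 8.75
position: [0.503, -0.1842, 0.2003]
orientation: [180.0, 0.0, 84.3]
ft_force: [1.1, 0.3, -1.9]
finger_gap: 0.242
grasp_force: 59.2
time_s: 9.17
position: [0.5202, -0.1353, 0.1997]
orientation: [-180.0, 0.0, 84.6]
ft_force: [0.5, -0.3, -1.2]
finger_gap: 0.245
grasp_force: 59.2
```

```bash

python3 -m creep '[[0.1,-0.06,-0.6,0,0,0,0],[0.1,-0.06,-1.2,0,0,0,0],[0.1,-0.06,-1.6,0,0,0,0],[0.1,-0.06,-1.6,0,0,0,0]]'
python3 -m creep '[[0,0,-0.2,0,0,0,0],[0,0,-0.4,0,0,0,0],[0,0,-0.5,0,0,0,0],[0,0,-0.5,0,0,0,0]]'
```

```text
time_s: 9.5
position: [0.5212, -0.1372, 0.1485]
orientation: [-179.7, -0.1, 84.5]
ft_force: [-1.1, 0.4, -1.5]
finger_gap: 0.231
grasp_force: 59.2
time_s: 9.83
position: [0.5234, -0.1368, 0.1367]
orientation: [-180.0, -0.0, 84.6]
ft_force: [-0.6, 0.2, -0.1]
finger_gap: 0.246
grasp_force: 59.2
```

```bash

python3 -m creep '[[0,0,-0.1,0,0,0,0],[0,0,-0.2,0,0,0,0],[0,0,-0.3,0,0,0,0],[0,0,-0.3,0,0,0,0]]'
```

```text
time_s: 10.17
position: [0.5235, -0.1367, 0.1276]
orientation: [-180.0, -0.0, 84.6]
ft_force: [1.2, -0.7, -1.5]
finger_gap: 0.238
grasp_force: 59.2
```

```bash

python3 -m creep '[[0,0,-0.1,0,0,0,0],[0,0,-0.2,0,0,0,0],[0,0,-0.3,0,0,0,0],[0,0,-0.3,0,0,0,0]]'
```

```text
time_s: 10.5
position: [0.5236, -0.1368, 0.1185]
orientation: [180.0, -0.0, 84.6]
ft_force: [1.5, 0.0, -3.2]
finger_gap: 0.242
grasp_force: 59.1
```

```bash

python3 -m creep '[[0,0,-0.15,0,0,0,0],[0,0,-0.3,0,0,0,0],[0,0,-0.4,0,0,0,0],[0,0,-0.5,0,0,0,0],[0,0,-0.5,0,0,0,0]]'
python3 -m creep '[[0,0,-0.05,0,0,0,0],[0,0,-0.1,0,0,0,0],[0,0,-0.1,0,0,0,0]]'
```

```text
time_s: 10.92
position: [0.5237, -0.1368, 0.1035]
orientation: [180.0, -0.0, 84.6]
ft_force: [4.2, -0.4, -3.8]
finger_gap: 0.241
grasp_force: 59.1
time_s: 11.17
position: [0.5237, -0.1368, 0.1013]
orientation: [180.0, 0.0, 84.6]
ft_force: [2.6, -0.4, 0.4]
finger_gap: 0.24
grasp_force: 59.3
```

The pin went straight into the hole. I'll press lightly, release, rise and check.

```bash

python3 -m creep '[[0,0,-0.05,0,0,0,0],[0,0,-0.07,0,0,0,0],[0,0,-0.07,0,0,0,0]]'
python3 -m creep '[[0,0,0,0,0,0,0.5],[0,0,0,0,0,0,0.5],[0,0,0,0,0,0,0.5],[0,0,0.8,0,0,0,0.5],[0,0,1.6,0,0,0,0.5]]'
python3 -m creep '[[0,0,1,0,0,0,0.5],[0,-0.3,2,0,0,0,0.5],[-0.5,-1.3,3,0,0,0,0.5],[-1,-2.5,3.3,0,0,0,0.5],[-1,-2.5,3.3,0,0,0,0.5]]'
python3 - <<'E'
from h import *
s,im,d=cap('top'); P=cloud('top',d)
C=np.array([.5535,.0191]); a=np.radians(-5.45); Rm=np.array([[np.cos(a),-np.sin(a)],[np.sin(a),np.cos(a)]])
L=((P[...,:2]-C)@Rm)
m=(abs(L[...,1]+.155)<.03)&(abs(L[...,0])<.06); h=P[...,2]
print('max z right slot',np.sort(h[m])[-12:].round(4)); q=m&(h>.08)&(h<.11); print(q.sum(),L[q].mean(0)*1000)
print(s['position'])
E
```

```text
time_s: 11.42
position: [0.5239, -0.1369, 0.1012]
orientation: [180.0, 0.0, 84.6]
ft_force: [-8.3, 2.6, 16.9]
finger_gap: 0.237
grasp_force: 61.7
time_s: 11.83
position: [0.5215, -0.1361, 0.145]
orientation: [-179.7, -0.1, 84.6]
ft_force: [-0.3, -0.1, -0.2]
finger_gap: 0.5
grasp_force: 0.0
time_s: 12.25
position: [0.4929, -0.2174, 0.25]
orientation: [179.7, 0.3, 84.4]
ft_force: [0.3, 0.5, 0.2]
finger_gap: 0.502
grasp_force: 0.0
max z right slot [0.643  0.643  0.643  0.6432 0.6433 0.6433 0.6434 0.6436 0.6439 0.644
 0.644  0.6443]
49 [  -9.00545128 -148.34161324]
[ 0.49294016 -0.21739985  0.25003919]
```

```bash

python3 -m creep '[[-0.2,-1.2,0,0,0,0.4,0.6],[-0.4,-2.4,0,0,0,0.9,0.6],[-0.7,-3.6,-0.5,0,0,1.4,0.6],[-0.91,-4.9,-1.2,0,0,1.8,0.6],[-0.91,-4.9,-2,0,0,1.8,0.6]]' 60
python3 -m creep '[[0,0,-0.8,0,0,0,0.6],[0,0,-1.2,0,0,0,0.6],[0,0,-1.2,0,0,0,0.6],[0,0,-1.2,0,0,0,0.6]]'
```

```text
time_s: 12.72
position: [0.4654, -0.3639, 0.1859]
orientation: [180.0, 0.2, 93.5]
ft_force: [1.3, 0.2, -0.5]
finger_gap: 0.6
grasp_force: 0.0
time_s: 13.05
position: [0.4661, -0.3575, 0.1491]
orientation: [-179.9, -0.1, 93.6]
ft_force: [0.4, -0.4, 0.7]
finger_gap: 0.603
grasp_force: 0.0
```

```bash

python3 -m creep '[[0,-0.2,-0.5,0,0,0,0.6],[0,-0.2,-1,0,0,0,0.6],[0,-0.2,-1.4,0,0,0,0.6],[0,-0.2,-1.4,0,0,0,0.6]]'
```

```text
time_s: 13.38
position: [0.466, -0.3636, 0.1066]
orientation: [-179.9, -0.1, 93.6]
ft_force: [-0.5, -0.4, -0.1]
finger_gap: 0.601
grasp_force: 0.0
```

```bash

python3 -m creep '[[0,-0.07,-0.3,0,0,0,0.6],[0,-0.07,-0.58,0,0,0,0.6],[0,-0.07,-0.58,0,0,0,0.6],[0,-0.07,-0.58,0,0,0,0],[0,-0.07,-0.58,0,0,0,0]]' 60
python3 -m creep '[[0,0,0,0,0,0,0],[0,0,0,0,0,0,0],[0,0,0,0,0,0,0],[0,0,0,0,0,0,0],[0,0,0,0,0,0,0]]'
python3 -m creep '[[0,0,0.5,0,0,0,0],[0,0,1.2,0,0,0,0],[0,0,2.2,0,0,0,0],[0,0,2.8,0,0,0,0],[0,0,2.8,0,0,0,0]]'
cat > tip.py <<'E'
from h import *
s,im,d=cap('wrist'); P=cloud('wrist',d,s); print(s['position'],s['orientation'])
W=R.from_euler('xyz',s['orientation'],degrees=True)
T=W.inv().apply((P.reshape(-1,3)-s['position'])).reshape(400,640,3)*1000
for v in (211,214,217,220,224,229,235,241,246,254,262,270,278,286):
    r=T[v,300:338]; ok=(r[:,2]<90)&(r[:,2]>-50); q=np.argwhere(ok)[:,0]
    if len(q): print(v,q.min()+300,q.max()+300,'mid',T[v,318].round(1),'ylim',r[ok][0].round(1),r[ok][-1].round(1))
E
python3 tip.py
```

```text
time_s: 13.8
position: [0.4664, -0.367, 0.091]
orientation: [180.0, 0.0, 93.6]
ft_force: [-0.2, -0.6, -0.3]
finger_gap: 0.333
grasp_force: 0.0
time_s: 14.22
position: [0.4664, -0.3672, 0.0914]
orientation: [180.0, 0.0, 93.6]
ft_force: [-3.9, 1.2, 5.5]
finger_gap: 0.246
grasp_force: 59.7
time_s: 14.63
position: [0.4685, -0.3688, 0.18]
orientation: [179.7, 0.3, 93.6]
ft_force: [0.7, -1.4, 0.0]
finger_gap: 0.235
grasp_force: 58.9
[ 0.46847005 -0.36877488  0.17997805] [179.66388881   0.3392445   93.59698696]
214 313 323 mid [ 7.3 -0.9 77.8] ylim [ 6.  -4.4 81. ] [ 6.9  2.6 78.9]
217 311 325 mid [ 7.7 -0.9 71.2] ylim [ 5.  -5.8 77.9] [ 5.2  4.  77.4]
220 310 326 mid [ 8.1 -0.9 65. ] ylim [ 3.9 -6.4 75.1] [ 4.1  4.6 74.7]
224 310 326 mid [16.4 -0.9 39.4] ylim [15.  -5.5 42.7] [15.7  3.7 41. ]
229 301 335 mid [13.3 -0.9 39.5] ylim [ 12.3 -10.7  41.7] [13.5  8.8 39. ]
235 300 337 mid [12.9 -0.9 32.4] ylim [ 12.6 -10.8  33.1] [12.1  9.7 34.1]
241 300 337 mid [13.3 -0.9 24.4] ylim [ 12.  -10.4  27. ] [12.6  9.2 25.9]
246 300 337 mid [12.8 -0.8 19.9] ylim [ 12.4 -10.   20.6] [13.   8.8 19.4]
254 300 337 mid [13.2 -0.8 11. ] ylim [12.4 -9.6 12.3] [12.8  8.3 11.7]
262 300 337 mid [10.3 -0.8  8.3] ylim [10.9 -9.3  7.4] [10.2  8.2  8.5]
270 300 337 mid [ 6.1 -0.8  8.1] ylim [ 6.4 -9.4  7.6] [5.7 8.3 8.7]
278 300 337 mid [ 1.4 -0.8  8.4] ylim [ 1.7 -9.5  8. ] [2.2 8.3 7.3]
286 300 337 mid [-2.5 -0.8  7.6] ylim [-3.5 -9.7  9. ] [-2.4  8.4  7.3]
```

```bash

python3 -m creep '[[0.1,0.9,1,0,0,-0.1,0],[0.3,2.2,1.2,0,0,-0.2,0],[0.5,3.5,1.2,0,0,-0.4,0],[0.7,4.7,1.2,0,0,-0.5,0],[0.94,6,1.2,0,0,-0.6,0]]'
python3 -m creep '[[0.2,1.3,0,0,0,-0.1,0],[0.4,2.6,0,0,0,-0.2,0],[0.6,3.9,0,0,0,-0.4,0],[0.8,5.2,0,0,0,-0.5,0],[0.94,6,0,0,0,-0.6,0]]'
python3 -m creep '[[0.2,1.3,0,0,0,-0.1,0],[0.4,2.6,0,0,0,-0.2,0],[0.6,3.9,0,0,0,-0.4,0],[0.8,5.2,0,0,0,-0.5,0],[0.94,6,0,0,0,-0.6,0]]'
python3 -m creep '[[0,0,0,0,0,0,0],[0,0,0,0,0,0,0],[0,0,0,0,0,0,0]]'
```

```text
time_s: 15.1
position: [0.4937, -0.1852, 0.2088]
orientation: [-179.9, -0.1, 90.5]
ft_force: [0.4, -0.5, -1.9]
finger_gap: 0.24
grasp_force: 59.0
time_s: 15.52
position: [0.5218, -0.0032, 0.2086]
orientation: [-179.9, -0.1, 87.7]
ft_force: [-0.8, -0.7, -1.1]
finger_gap: 0.238
grasp_force: 59.0
time_s: 15.93
position: [0.5498, 0.1768, 0.2084]
orientation: [-179.9, -0.0, 84.7]
ft_force: [0.2, -1.4, -0.8]
finger_gap: 0.243
grasp_force: 59.0
time_s: 16.18
position: [0.5501, 0.1727, 0.2088]
orientation: [-179.9, 0.1, 84.6]
ft_force: [0.5, -0.5, -1.3]
finger_gap: 0.239
grasp_force: 59.1
```

```bash

python3 -m creep '[[0.09,0.01,-0.7,0,0,0,0],[0.09,0.01,-1.4,0,0,0,0],[0.09,0.01,-1.9,0,0,0,0],[0.09,0.01,-1.9,0,0,0,0]]'
python3 -m creep '[[0,0,-0.2,0,0,0,0],[0,0,-0.4,0,0,0,0],[0,0,-0.5,0,0,0,0],[0,0,-0.5,0,0,0,0]]'
python3 -m creep '[[0,0,-0.1,0,0,0,0],[0,0,-0.2,0,0,0,0],[0,0,-0.3,0,0,0,0],[0,0,-0.3,0,0,0,0]]'
```

```text
time_s: 16.52
position: [0.5509, 0.1712, 0.1488]
orientation: [-179.6, 0.1, 84.5]
ft_force: [-0.6, 0.2, -1.4]
finger_gap: 0.243
grasp_force: 59.0
time_s: 16.85
position: [0.5536, 0.1731, 0.1385]
orientation: [-180.0, 0.0, 84.6]
ft_force: [-1.0, -0.5, -1.4]
finger_gap: 0.238
grasp_force: 59.0
time_s: 17.18
position: [0.5542, 0.1737, 0.1312]
orientation: [179.9, -0.0, 84.6]
ft_force: [-3.6, -0.5, 9.1]
finger_gap: 0.242
grasp_force: 60.2
```

```bash

python3 -m creep '[[0.06,-0.006,-0.05,0,0,0,0],[0.12,-0.012,-0.05,0,0,0,0],[0.18,-0.018,-0.05,0,0,0,0],[0.24,-0.024,-0.05,0,0,0,0],[0.3,-0.03,-0.05,0,0,0,0]]'
```

```text
time_s: 17.6
position: [0.5624, 0.1733, 0.1304]
orientation: [-180.0, -0.1, 84.6]
ft_force: [-5.1, 0.8, 7.7]
finger_gap: 0.241
grasp_force: 60.2
```

```bash

python3 -m creep '[[0.05,-0.005,0,0,0,0,0],[0.1,-0.01,0,0,0,0,0],[0.15,-0.015,0,0,0,0,0],[0.2,-0.02,0,0,0,0,0]]'
```

```text
time_s: 17.93
position: [0.5685, 0.1718, 0.1277]
orientation: [-180.0, 0.0, 84.6]
ft_force: [-1.4, -0.2, -0.1]
finger_gap: 0.24
grasp_force: 59.2
```

The vertical force vanished, so the pin is over the hole. I'll lower it.

```bash

python3 -m creep '[[0,0,-0.1,0,0,0,0],[0,0,-0.2,0,0,0,0],[0,0,-0.3,0,0,0,0],[0,0,-0.3,0,0,0,0]]'
```

```text
time_s: 18.27
position: [0.568, 0.1717, 0.1178]
orientation: [-179.9, 0.0, 84.6]
ft_force: [-0.4, -0.3, -1.9]
finger_gap: 0.242
grasp_force: 59.2
```

```bash

python3 -m creep '[[0,0,-0.15,0,0,0,0],[0,0,-0.3,0,0,0,0],[0,0,-0.45,0,0,0,0],[0,0,-0.52,0,0,0,0],[0,0,-0.52,0,0,0,0]]'
python3 -m creep '[[0,0,-0.05,0,0,0,0],[0,0,-0.1,0,0,0,0],[0,0,-0.1,0,0,0,0]]'
```

```text
time_s: 18.68
position: [0.5681, 0.1718, 0.1024]
orientation: [-179.9, 0.0, 84.6]
ft_force: [-2.6, 0.5, -2.2]
finger_gap: 0.236
grasp_force: 59.0
time_s: 18.93
position: [0.5682, 0.1719, 0.1013]
orientation: [-180.0, 0.0, 84.6]
ft_force: [-8.0, -0.9, 8.0]
finger_gap: 0.236
grasp_force: 60.3
```

Pin_2 is seated. I'll release it and go to view the jars.

```bash

python3 -m creep '[[0,0,-0.04,0,0,0,0],[0,0,-0.04,0,0,0,0.5],[0,0,-0.04,0,0,0,0.5],[0,0,0.0,0,0,0,0.5],[0,0,0.0,0,0,0,0.5]]'
python3 -m creep '[[0,0,0.8,0,0,0,0.5],[0,0,2,0,0,0,0.5],[0,0,3.3,0,0,0,0.8],[-0.3,0.8,4.3,0,0,0,0.8],[-0.8,1.9,5,0,0,0,0.8]]' 40
python3 -m creep '[[-0.4,1.2,0.6,0,0,0,0.8],[-0.8,2.4,1.2,0,0,0,0.8],[-1.5,3.5,1.6,0,0,0,0.8],[-1.8,4.6,1.6,0,0,0,0.8],[-1.8,4.8,1.6,0,0,0,0.8]]'
python3 -m creep '[[0,0,0,0,0,0,0.8],[0,0,0,0,0,0,0.8]]'
cat > jars.py <<'E'
from h import *
import sys
C=np.array([.5535,.0191]); a=np.radians(-5.45); Rm=np.array([[np.cos(a),-np.sin(a)],[np.sin(a),np.cos(a)]])
def nest(k): return C+Rm@np.array([.035,.099-.066*(k-1)])
def jars(n,im,d,s):
    P=cloud(n,d,s); hsv=cv2.cvtColor(im,cv2.COLOR_RGB2HSV); out=[]
    nn,l,st,ce=cv2.connectedComponentsWithStats(((abs(P[...,2]-.0395)<.006)&(d>0)).astype(np.uint8))
    for i in range(1,nn):
        if st[i,4]<100: continue
        c=max(cv2.findContours((l==i).astype(np.uint8),0,1)[0],key=cv2.contourArea)
        (x,y),r=cv2.minEnclosingCircle(onplane(n,c.reshape(-1,2),.04,s)[:,:2].astype(np.float32))
        if .02<r<.035: out.append((round(x,4),round(y,4),round(r,4),hsv[l==i][:,1].mean().round(0),ce[i].round(0).tolist()))
    return out
E
python3 - <<'E'
from jars import *
s,im,d=cap('wrist'); save('w4.png',im); print(s['position'],s['orientation'])
for j in jars('wrist',im,d,s): print(j)
s2,im2,d2=cap('top'); save('t4.png',im2); print('top')
for j in jars('top',im2,d2,s2): print(j)
P=cloud('top',d2); L=(P[...,:2]-C)@Rm; h=P[...,2]
for y in(.155,-.155):
    m=(abs(L[...,1]-y)<.022)&(abs(L[...,0])<.045); q=m&(h>.085)&(h<.15); print(y,q.sum(),np.median(h[q]) if q.any() else 0,L[q].mean(0)*1000)
m=(abs(L[...,0]+.075)<.02)&(abs(L[...,1])<.1)&(h>.08)&(h<.1); print('slider',L[m].mean(0)*1000,m.sum())
print([nest(k).round(4) for k in (1,2,3,4)])
E
```

```text
time_s: 19.35
position: [0.5692, 0.1719, 0.101]
orientation: [179.9, -0.0, 84.6]
ft_force: [0.9, 0.3, -0.2]
finger_gap: 0.5
grasp_force: 0.0
time_s: 19.77
position: [0.547, 0.2275, 0.2548]
orientation: [179.7, -0.1, 84.4]
ft_force: [0.3, 0.5, 0.2]
finger_gap: 0.805
grasp_force: 0.0
time_s: 20.18
position: [0.4887, 0.3779, 0.3001]
orientation: [179.9, -0.2, 84.8]
ft_force: [0.5, 0.6, -1.0]
finger_gap: 0.797
grasp_force: 0.0
time_s: 20.35
position: [0.4907, 0.3726, 0.2978]
orientation: [-180.0, 0.1, 84.6]
ft_force: [0.3, 0.5, 0.4]
finger_gap: 0.797
grasp_force: 0.0
[0.49069198 0.37256746 0.29784276] [-1.79992047e+02  5.16146379e-02  8.46486545e+01]
(0.5505, 0.4924, 0.0274, np.float64(205.0), [362.0, 59.0])
(0.6565, 0.4481, 0.0276, np.float64(215.0), [453.0, 91.0])
(0.5588, 0.3928, 0.0275, np.float64(7.0), [372.0, 145.0])
(0.4447, 0.3797, 0.0272, np.float64(7.0), [282.0, 164.0])
(0.7017, 0.345, 0.0295, np.float64(15.0), [474.0, 167.0])
(0.5547, 0.3025, 0.0279, np.float64(11.0), [371.0, 213.0])
(0.4432, 0.2934, 0.0276, np.float64(10.0), [290.0, 226.0])
(0.79, 0.2318, 0.0313, np.float64(13.0), [531.0, 238.0])
(0.9262, 0.1832, 0.0214, np.float64(11.0), [627.0, 267.0])
(0.6464, 0.201, 0.0256, np.float64(18.0), [437.0, 273.0])
top
(0.7766, 0.7057, 0.0267, np.float64(33.0), [146.0, 129.0])
(0.6603, 0.4474, 0.0281, np.float64(197.0), [216.0, 162.0])
(0.5614, 0.3911, 0.0283, np.float64(14.0), [232.0, 190.0])
(0.556, 0.3012, 0.0274, np.float64(17.0), [257.0, 192.0])
(0.4443, 0.3769, 0.0277, np.float64(14.0), [235.0, 223.0])
(0.4437, 0.2918, 0.0269, np.float64(17.0), [259.0, 224.0])
(0.3836, -1.0658, 0.0338, np.float64(22.0), [633.0, 243.0])
0.155 42 0.09412034563402738 [ -1.09776773 156.86584315]
-0.155 41 0.09337006633643963 [ -15.83458932 -151.6700506 ]
slider [-75.20736735 -66.90697306] 47
[array([0.5977, 0.1143]), array([0.5915, 0.0486]), array([ 0.5852, -0.0171]), array([ 0.5789, -0.0828])]
```

View pics/w4.png

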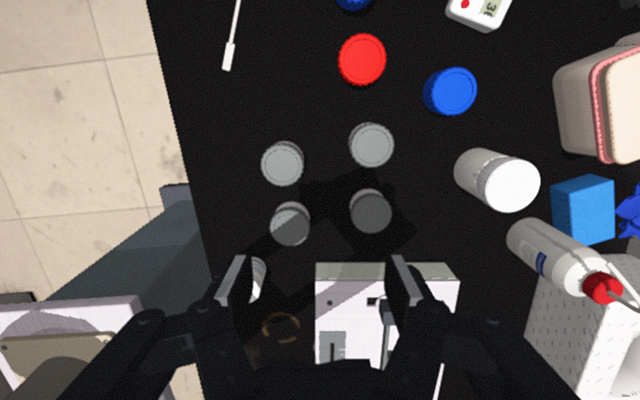

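All four jars are unmoved: caps at pixels (372,145), (282,164), (371,213) and (290,226). Both pin heads read z=94 mm, so they are home. I'll pick the jar at (0.555,0.3025).

```bash

python3 -m creep '[[0.6,-0.7,-0.6,0,0,0,0.8],[1.2,-1.4,-1.2,0,0,0,0.8],[1.8,-2,-2.2,0,0,0,0.8],[2.13,-2.34,-3.4,0,0,0,0.8],[2.13,-2.34,-4.6,0,0,0,0.8]]' 40
python3 -m creep '[[0,0,-1,0,0,0,0.8],[0,0,-1.8,0,0,0,0.8],[0,0,-2.2,0,0,0,0.8],[0,0,-2.2,0,0,0,0.8],[0,0,-2.2,0,0,0,0.8]]'
```

```text
time_s: 20.87
position: [0.5577, 0.2982, 0.1598]
orientation: [179.8, 0.0, 84.3]
ft_force: [-0.3, 0.4, 0.1]
finger_gap: 0.8
grasp_force: 0.0
time_s: 21.28
position: [0.5548, 0.3017, 0.0946]
orientation: [-180.0, 0.0, 84.5]
ft_force: [0.2, 0.3, 1.4]
finger_gap: 0.802
grasp_force: 0.0
```

```bash

python3 -m creep '[[0,0.03,-0.8,0,0,0,0.8],[0,0.03,-1.5,0,0,0,0.8],[0,0.03,-1.5,0,0,0,0.8],[0,0.03,-1.5,0,0,0,0],[0,0.03,-1.5,0,0,0,0]]' 40
python3 -m creep '[[0,0,0,0,0,0,0],[0,0,0,0,0,0,0],[0,0,0,0,0,0,0]]'
python3 -m creep '[[0,0,0.5,0,0,0,0],[0,0,1.5,0,0,0,0],[0,0,2.8,0,0,0,0],[0,0,4,0,0,0,0],[0,0,4.6,0,0,0,0]]'
python3 - <<'E'
from h import *
s,im,d=cap('wrist'); save('w5.png',im); print(s['position'],s['orientation'])
P=cloud('wrist',d,s); W=R.from_euler('xyz',s['orientation'],degrees=True)
T=W.inv().apply((P.reshape(-1,3)-s['position'])).reshape(400,640,3)*1000
m=(abs(T[...,0])<45)&(abs(T[...,1])<26)&(T[...,2]>-5)&(T[...,2]<60)&(d>0)
t=T[m]; print(len(t)); print(np.percentile(t[:,2],[1,5,20,50,80,95])); print('front x',np.percentile(t[:,0],99.5))
E
```

```text
time_s: 21.7
position: [0.5561, 0.304, 0.0523]
orientation: [179.8, -0.1, 84.6]
ft_force: [-0.3, -0.4, -0.2]
finger_gap: 0.61
grasp_force: 41.9
time_s: 21.95
position: [0.556, 0.3041, 0.0517]
orientation: [179.8, -0.1, 84.6]
ft_force: [0.1, 0.4, 6.7]
finger_gap: 0.612
grasp_force: 42.7
time_s: 22.37
position: [0.5564, 0.3043, 0.1936]
orientation: [179.7, -0.2, 84.6]
ft_force: [0.2, 0.0, 0.1]
finger_gap: 0.611
grasp_force: 42.4
[0.55642722 0.30428921 0.1936176 ] [179.65218766  -0.19386491  84.59943937]
9880
[-0.40909722 11.61985054 12.48989204 13.2750764  14.74002425 38.88726868]
front x 24.122716243657386
```

View pics/w5.png

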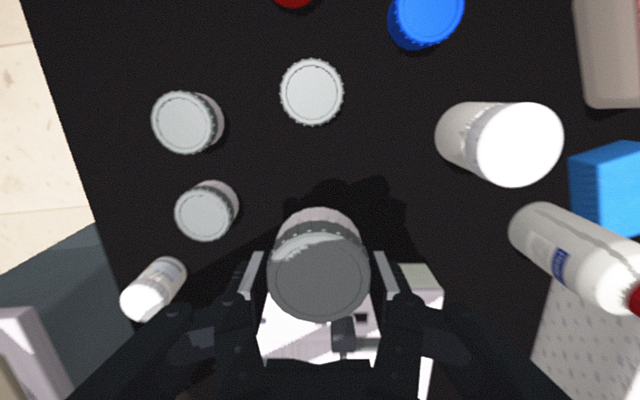

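Jar held upright by its upper half, cap at about (318,280). I'll compute its offset in the tool and carry it to nest 4.

```bash

cat > held.py <<'E'
from h import *
s,im,d=cap('wrist'); P=cloud('wrist',d,s); W=R.from_euler('xyz',s['orientation'],degrees=True)
T=W.inv().apply((P.reshape(-1,3)-s['position'])).reshape(400,640,3)*1000
m=(abs(T[...,0])<40)&(abs(T[...,1])<26.5)&(T[...,2]>9)&(T[...,2]<17)&(d>0)
t=T[m]; far=[]
for y in range(-20,21,4):
    q=t[abs(t[:,1]-y)<1]; far.append((y,np.percentile(q[:,0],99)))
f=np.array(far); # circle edge x=cx+sqrt(26.5^2-(y-cy)^2)
from scipy.optimize import least_squares
r=least_squares(lambda p:np.hypot(f[:,0]-p[1],f[:,1]-p[0])-p[2],[0,0,26]); print('pos',s['position'].round(4),'cx,cy,r',r.x.round(1),'top',np.median(t[:,2]).round(1),'rms',np.sqrt(np.mean(r.fun**2)).round(2))
E
python3 held.py
python3 -m creep '[[0.07,-1.2,0,0,0,0,0],[0.14,-2.4,0,0,0,0,0],[0.21,-3.7,0,0,0,0,0],[0.29,-5,0,0,0,0,0],[0.37,-6.3,0,0,0,0,0]]'
python3 -m creep '[[0.07,-1.2,0,0,0,0,0],[0.14,-2.4,0,0,0,0,0],[0.21,-3.7,0,0,0,0,0],[0.29,-5,0,0,0,0,0],[0.37,-6.3,0,0,0,0,0]]'
python3 -m creep '[[0,0,0,0,0,0,0],[0,0,0,0,0,0,0],[0,0,0,0,0,0,0]]'
```

```text
pos [0.5578 0.3049 0.1967] cx,cy,r [-3.8 -0.6 27.8] top 13.1 rms 0.19
time_s: 22.88
position: [0.5645, 0.1128, 0.1858]
orientation: [-179.9, 0.0, 84.6]
ft_force: [0.6, 0.1, 0.0]
finger_gap: 0.61
grasp_force: 42.4
time_s: 23.3
position: [0.5757, -0.0762, 0.186]
orientation: [-179.9, -0.0, 84.6]
ft_force: [0.9, -0.2, -1.2]
finger_gap: 0.61
grasp_force: 42.4
time_s: 23.55
position: [0.576, -0.0743, 0.1862]
orientation: [-179.9, -0.0, 84.5]
ft_force: [0.2, 0.2, -1.5]
finger_gap: 0.608
grasp_force: 42.4
```

```bash

python3 -m creep '[[0.12,-0.2,0,0,0,0,0],[0.12,-0.2,-0.6,0,0,0,0],[0.12,-0.2,-1.2,0,0,0,0],[0.12,-0.2,-1.4,0,0,0,0],[0.12,-0.2,-1.4,0,0,0,0]]'
python3 -m creep '[[0,0,0,0,0,0,0]]'
```

```text
time_s: 23.97
position: [0.5789, -0.0791, 0.1428]
orientation: [-179.7, -0.0, 84.7]
ft_force: [-0.5, 0.3, -1.7]
finger_gap: 0.61
grasp_force: 42.4
time_s: 24.05
position: [0.5802, -0.0797, 0.1452]
orientation: [-179.9, -0.0, 84.7]
ft_force: [0.4, 0.2, -1.0]
finger_gap: 0.611
grasp_force: 42.4
```

```bash

python3 -m creep '[[0,-0.02,-0.3,0,0,0,0],[0,-0.02,-0.6,0,0,0,0],[0,-0.02,-0.9,0,0,0,0],[0,-0.02,-1.05,0,0,0,0],[0,-0.02,-1.05,0,0,0,0]]'
python3 -m creep '[[0,0,-0.05,0,0,0,0],[0,0,-0.05,0,0,0,0]]'
```

```text
time_s: 24.47
position: [0.5797, -0.0811, 0.1125]
orientation: [-179.9, -0.0, 84.6]
ft_force: [0.2, 0.2, -1.5]
finger_gap: 0.609
grasp_force: 42.4
time_s: 24.63
position: [0.5803, -0.0812, 0.1122]
orientation: [-180.0, -0.0, 84.6]
ft_force: [0.6, -0.4, -0.9]
finger_gap: 0.608
grasp_force: 42.4
```

```bash

python3 -m creep '[[0,0,-0.05,0,0,0,0],[0,0,-0.07,0,0,0,0],[0,0,-0.07,0,0,0,0.8],[0,0,-0.07,0,0,0,0.8],[0,0,-0.07,0,0,0,0.8]]'
python3 -m creep '[[0,0,0.2,0,0,0,0.8],[0,0,1,0,0,0,0.8],[0,0,2.2,0,0,0,0.8],[0,0,3.4,0,0,0,0.8],[0,0,4,0,0,0,0.8]]'
cat > chk.py <<'E'
from jars import *
s,im,d=cap('top'); print(s['position'])
for j in jars('top',im,d,s):
    if .2<j[1]<.5 and j[0]<.62: print(j)
P=cloud('top',d); L=(P[...,:2]-C)@Rm; h=P[...,2]
for k in (1,2,3,4):
    m=(abs(L[...,0]-.035)<.03)&(abs(L[...,1]-.0024-(.099-.066*(k-1)))<.03)&(h>.09)&(h<.11)
    print('nest',k,m.sum(),(L[m].mean(0)*1000).round(1) if m.any() else '',np.percentile(h[m],[5,50,95]).round(4) if m.any() else '')
E
python3 chk.py
```

```text
time_s: 25.05
position: [0.5806, -0.0812, 0.1106]
orientation: [180.0, 0.0, 84.6]
ft_force: [0.7, 0.2, -0.5]
finger_gap: 0.801
grasp_force: 0.0
time_s: 25.47
position: [0.5819, -0.0815, 0.2359]
orientation: [179.7, 0.0, 84.6]
ft_force: [1.1, 0.2, 1.2]
finger_gap: 0.802
grasp_force: 0.0
[ 0.58193645 -0.08150222  0.23594279]
(0.5607, 0.3916, 0.0274, np.float64(14.0), [231.0, 190.0])
(0.5519, 0.493, 0.0283, np.float64(201.0), [203.0, 192.0])
(0.4444, 0.3773, 0.0275, np.float64(14.0), [235.0, 223.0])
(0.4437, 0.2918, 0.0269, np.float64(15.0), [259.0, 223.0])
nest 1 0  
nest 2 0  
nest 3 0  
nest 4 0
```

```bash

python3 -m creep '[[-0.05,1.2,0,0,0,0,0.8],[-0.1,2.4,0,0,0,0,0.8],[-0.15,3.6,0,0,0,0,0.8],[-0.2,4.8,0,0,0,0,0.8],[-0.26,6,0,0,0,0,0.8]]'
python3 -m creep '[[-0.05,1.2,0,0,0,0,0.8],[-0.1,2.4,0,0,0,0,0.8],[-0.15,3.6,0,0,0,0,0.8],[-0.2,4.8,0,0,0,0,0.8],[-0.26,6,0,0,0,0,0.8]]'
python3 -m creep '[[-0.1,1.2,-0.5,0,0,0,0.8],[-0.2,2.4,-1.2,0,0,0,0.8],[-0.25,3.7,-2.2,0,0,0,0.8],[-0.25,3.8,-3.2,0,0,0,0.8],[-0.25,3.8,-4.2,0,0,0,0.8]]'
python3 -m creep '[[0,0,0,0,0,0,0.8],[0,0,0,0,0,0,0.8]]'
python3 chk.py|head -5
```

```text
time_s: 25.93
position: [0.5722, 0.1003, 0.2305]
orientation: [180.0, -0.0, 84.6]
ft_force: [0.5, 0.1, -0.1]
finger_gap: 0.8
grasp_force: 0.0
time_s: 26.35
position: [0.5643, 0.2806, 0.2304]
orientation: [180.0, -0.0, 84.6]
ft_force: [0.1, 0.4, 0.0]
finger_gap: 0.8
grasp_force: 0.0
time_s: 26.77
position: [0.5562, 0.3963, 0.1029]
orientation: [180.0, -0.1, 84.8]
ft_force: [-0.3, -0.7, -1.8]
finger_gap: 0.8
grasp_force: 0.0
time_s: 26.93
position: [0.5555, 0.3918, 0.1019]
orientation: [-179.7, 0.2, 84.6]
ft_force: [-0.2, 0.5, 0.3]
finger_gap: 0.805
grasp_force: 0.0
[0.55545902 0.3918311  0.1018676 ]
(0.4435, 0.2929, 0.0266, np.float64(17.0), [259.0, 223.0])
nest 1 0  
nest 2 0  
nest 3 0
```

```bash

python3 -m creep '[[0.1,0,-0.8,0,0,0,0.8],[0.1,0,-1.72,0,0,0,0.8],[0.1,0,-1.72,0,0,0,0.8],[0.1,0,-1.72,0,0,0,0],[0.1,0,-1.72,0,0,0,0]]' 40
python3 -m creep '[[0,0,0,0,0,0,0],[0,0,0,0,0,0,0],[0,0,0,0,0,0,0]]'
python3 -m creep '[[0,0,0.5,0,0,0,0],[0,0,1.5,0,0,0,0],[0,0,2.8,0,0,0,0],[0,0,4,0,0,0,0],[0,0,4.6,0,0,0,0]]'
python3 -m creep '[[0,0,0,0,0,0,0],[0,0,0,0,0,0,0]]'
python3 held.py; python3 chk.py
```

```text
time_s: 27.4
position: [0.5619, 0.3932, 0.0561]
orientation: [179.8, -0.1, 84.6]
ft_force: [0.2, 0.7, -0.6]
finger_gap: 0.605
grasp_force: 41.8
time_s: 27.65
position: [0.5617, 0.3936, 0.0553]
orientation: [179.8, -0.1, 84.6]
ft_force: [-0.8, -0.8, 6.9]
finger_gap: 0.605
grasp_force: 42.5
time_s: 28.07
position: [0.5619, 0.3939, 0.1982]
orientation: [179.7, -0.3, 84.6]
ft_force: [0.5, 0.1, 0.2]
finger_gap: 0.606
grasp_force: 42.1
time_s: 28.23
position: [0.5612, 0.3935, 0.194]
orientation: [179.8, -0.2, 84.6]
ft_force: [-1.1, 0.4, -1.7]
finger_gap: 0.605
grasp_force: 42.1
pos [0.5612 0.3935 0.194 ] cx,cy,r [-0.5 -0.6 26.9] top 16.4 rms 0.33
[0.56020307 0.39284502 0.19138852]
(0.4435, 0.2928, 0.0266, np.float64(17.0), [259.0, 224.0])
nest 1 0  
nest 2 0  
nest 3 0  
nest 4 204 [ 36.  -97.9] [0.0949 0.0991 0.1031]
```

```bash

python3 -m creep '[[0.07,-1.2,0,0,0,0,0],[0.14,-2.4,0,0,0,0,0],[0.21,-3.6,0,0,0,0,0],[0.29,-4.8,0,0,0,0,0],[0.36,-6,0,0,0,0,0]]'
python3 -m creep '[[0.07,-1.2,0,0,0,0,0],[0.14,-2.4,0,0,0,0,0],[0.21,-3.6,0,0,0,0,0],[0.29,-4.8,0,0,0,0,0],[0.36,-6,0,0,0,0,0]]'
python3 -m creep '[[0.1,-1.2,0,0,0,0,0],[0.1,-1.67,0,0,0,0,0],[0.1,-1.67,0,0,0,0,0],[0.1,-1.67,0,0,0,0,0],[0.1,-1.67,0,0,0,0,0]]'
```

```text
time_s: 28.75
position: [0.5694, 0.211, 0.1881]
orientation: [-179.8, 0.1, 84.6]
ft_force: [0.6, -0.0, -0.7]
finger_gap: 0.603
grasp_force: 42.1
time_s: 29.17
position: [0.5802, 0.0312, 0.1884]
orientation: [-179.8, 0.0, 84.6]
ft_force: [0.8, -0.6, -0.5]
finger_gap: 0.606
grasp_force: 42.1
time_s: 29.58
position: [0.5841, -0.0162, 0.1895]
orientation: [-179.9, -0.0, 84.6]
ft_force: [0.5, 0.3, -0.7]
finger_gap: 0.605
grasp_force: 42.1
```

```bash

python3 -m creep '[[0.05,-0.01,-0.6,0,0,0,0],[0.05,-0.01,-1.2,0,0,0,0],[0.05,-0.01,-1.4,0,0,0,0],[0.05,-0.01,-1.4,0,0,0,0],[0.05,-0.01,-1.4,0,0,0,0]]'
python3 -m creep '[[0,0,-0.3,0,0,0,0],[0,0,-0.6,0,0,0,0],[0,0,-0.9,0,0,0,0],[0,0,-1.03,0,0,0,0],[0,0,-1.03,0,0,0,0]]'
```

```text
time_s: 30.0
position: [0.586, -0.0165, 0.1485]
orientation: [-179.9, -0.0, 84.7]
ft_force: [-1.1, -0.3, -0.9]
finger_gap: 0.605
grasp_force: 42.1
time_s: 30.42
position: [0.5854, -0.0175, 0.116]
orientation: [-179.9, -0.0, 84.6]
ft_force: [-1.4, 0.3, -0.9]
finger_gap: 0.603
grasp_force: 42.1
```

```bash

python3 -m creep '[[0,0,-0.05,0,0,0,0],[0,0,-0.08,0,0,0,0],[0,0,-0.08,0,0,0,0.8],[0,0,-0.08,0,0,0,0.8],[0,0,-0.08,0,0,0,0.8]]'
python3 -m creep '[[0,0,0.2,0,0,0,0.8],[0,0,1,0,0,0,0.8],[0,0,2.2,0,0,0,0.8],[0,0,3.4,0,0,0,0.8],[0,0,4,0,0,0,0.8]]'
python3 chk.py
```

```text
time_s: 30.83
position: [0.5867, -0.0176, 0.1159]
orientation: [180.0, 0.0, 84.6]
ft_force: [-0.5, 0.7, 0.8]
finger_gap: 0.801
grasp_force: 0.0
time_s: 31.25
position: [0.588, -0.0177, 0.2414]
orientation: [179.6, 0.0, 84.6]
ft_force: [0.8, 0.1, 1.9]
finger_gap: 0.799
grasp_force: 0.0
[ 0.58802892 -0.01773016  0.24139661]
(0.5532, 0.4925, 0.0283, np.float64(201.0), [203.0, 192.0])
(0.4443, 0.3769, 0.0277, np.float64(14.0), [235.0, 223.0])
(0.4437, 0.2918, 0.0269, np.float64(14.0), [259.0, 224.0])
nest 1 0  
nest 2 0  
nest 3 28 [ 21.2 -18.1] [0.0939 0.098  0.1031]
nest 4 63 [  20.2 -100.8] [0.0949 0.0994 0.1029]
```

```bash

python3 -m creep '[[-0.4,1.1,0,0,0,0,0.8],[-0.8,2.2,0,0,0,0,0.8],[-1.2,3.3,0,0,0,0,0.8],[-1.6,4.4,0,0,0,0,0.8],[-2,5.5,0,0,0,0,0.8]]'
python3 -m creep '[[-0.4,1.1,0,0,0,0,0.8],[-0.8,2.2,0,0,0,0,0.8],[-1.2,3.3,0,0,0,0,0.8],[-1.6,4.4,0,0,0,0,0.8],[-2,5.5,0,0,0,0,0.8]]'
python3 -m creep '[[-0.4,1.1,-0.5,0,0,0,0.8],[-0.75,2.2,-1.2,0,0,0,0.8],[-0.75,2.2,-2.4,0,0,0,0.8],[-0.75,2.2,-3.6,0,0,0,0.8],[-0.75,2.2,-4.3,0,0,0,0.8]]'
python3 -m creep '[[0,0,0,0,0,0,0.8],[0,0,0,0,0,0,0.8]]'
```

```text
time_s: 31.72
position: [0.5256, 0.1487, 0.2359]
orientation: [180.0, -0.0, 84.6]
ft_force: [0.7, 0.9, 1.3]
finger_gap: 0.799
grasp_force: 0.0
time_s: 32.13
position: [0.4655, 0.314, 0.236]
orientation: [180.0, -0.0, 84.6]
ft_force: [1.0, -0.7, -0.6]
finger_gap: 0.8
grasp_force: 0.0
time_s: 32.55
position: [0.4417, 0.3782, 0.1026]
orientation: [-179.8, 0.1, 84.7]
ft_force: [-0.2, -0.2, -0.8]
finger_gap: 0.799
grasp_force: 0.0
time_s: 32.72
position: [0.443, 0.3779, 0.1056]
orientation: [-179.9, 0.1, 84.6]
ft_force: [0.9, -0.2, -0.2]
finger_gap: 0.799
grasp_force: 0.0
```

```bash

python3 -m creep '[[0.05,0.03,-0.8,0,0,0,0.8],[0.05,0.03,-1.8,0,0,0,0.8],[0.05,0.03,-1.8,0,0,0,0.8],[0.05,0.03,-1.8,0,0,0,0],[0.05,0.03,-1.8,0,0,0,0]]' 40
python3 -m creep '[[0,0,0,0,0,0,0],[0,0,0,0,0,0,0],[0,0,0,0,0,0,0]]'
python3 -m creep '[[0,0,0.5,0,0,0,0],[0,0,1.5,0,0,0,0],[0,0,2.8,0,0,0,0],[0,0,4,0,0,0,0],[0,0,4.6,0,0,0,0]]'
python3 -m creep '[[0,0,0,0,0,0,0],[0,0,0,0,0,0,0]]'
python3 held.py; python3 chk.py
```

```text
time_s: 33.13
position: [0.4468, 0.3801, 0.0554]
orientation: [179.9, -0.1, 84.6]
ft_force: [-0.6, 0.5, 0.2]
finger_gap: 0.606
grasp_force: 41.8
time_s: 33.38
position: [0.4467, 0.3803, 0.0547]
orientation: [179.8, -0.1, 84.6]
ft_force: [-0.1, -0.6, 6.1]
finger_gap: 0.606
grasp_force: 42.5
time_s: 33.8
position: [0.447, 0.3806, 0.1966]
orientation: [179.7, -0.3, 84.6]
ft_force: [0.9, 1.1, -0.1]
finger_gap: 0.605
grasp_force: 42.3
time_s: 33.97
position: [0.4462, 0.38, 0.1925]
orientation: [179.8, -0.1, 84.6]
ft_force: [0.3, -0.2, -1.5]
finger_gap: 0.608
grasp_force: 42.3
pos [0.4462 0.38   0.1925] cx,cy,r [-0.6 -0.6 26.4] top 16.0 rms 0.21
[0.44525308 0.37925624 0.19031941]
(0.5542, 0.4922, 0.0282, np.float64(200.0), [204.0, 191.0])
(0.4435, 0.2929, 0.0266, np.float64(15.0), [259.0, 223.0])
nest 1 0  
nest 2 0  
nest 3 205 [ 35.7 -30.7] [0.095  0.0991 0.1033]
nest 4 203 [ 36.1 -98. ] [0.0953 0.0991 0.1039]
```

```bash

python3 -m creep '[[0.5,-1.1,0,0,0,0,0],[1,-2.2,0,0,0,0,0],[1.5,-3.3,0,0,0,0,0],[2,-4.4,0,0,0,0,0],[2.4,-5.4,0,0,0,0,0]]'
python3 -m creep '[[0.5,-1.1,0,0,0,0,0],[1,-2.2,0,0,0,0,0],[1.5,-3.3,0,0,0,0,0],[2,-4.4,0,0,0,0,0],[2.4,-5.4,0,0,0,0,0]]'
python3 -m creep '[[0.1,-0.2,0,0,0,0,0],[0.1,-0.2,0,0,0,0,0],[0.1,-0.2,0,0,0,0,0],[0.1,-0.2,0,0,0,0,0]]'
```

```text
time_s: 34.48
position: [0.5167, 0.2151, 0.1879]
orientation: [-179.8, 0.1, 84.6]
ft_force: [-0.7, 0.7, -2.1]
finger_gap: 0.604
grasp_force: 42.3
time_s: 34.9
position: [0.5887, 0.0531, 0.1878]
orientation: [-179.8, 0.0, 84.6]
ft_force: [0.4, 0.3, -0.6]
finger_gap: 0.605
grasp_force: 42.3
time_s: 35.23
position: [0.5913, 0.0506, 0.1891]
orientation: [-179.9, -0.0, 84.6]
ft_force: [-1.5, 0.7, -0.8]
finger_gap: 0.61
grasp_force: 42.3
```

```bash

python3 -m creep '[[0.02,-0.03,-0.6,0,0,0,0],[0.02,-0.03,-1.2,0,0,0,0],[0.02,-0.03,-1.4,0,0,0,0],[0.02,-0.03,-1.4,0,0,0,0],[0.02,-0.03,-1.4,0,0,0,0]]'
python3 -m creep '[[0,0,-0.3,0,0,0,0],[0,0,-0.6,0,0,0,0],[0,0,-0.9,0,0,0,0],[0,0,-1.04,0,0,0,0],[0,0,-1.04,0,0,0,0]]'
```

```text
time_s: 35.65
position: [0.5924, 0.0495, 0.1483]
orientation: [-179.9, -0.0, 84.7]
ft_force: [0.2, -0.8, -1.0]
finger_gap: 0.604
grasp_force: 42.3
time_s: 36.07
position: [0.592, 0.0484, 0.1154]
orientation: [-179.9, 0.0, 84.6]
ft_force: [-0.2, -0.0, -1.3]
finger_gap: 0.606
grasp_force: 42.3
```

```bash

python3 -m creep '[[0,0,-0.05,0,0,0,0],[0,0,-0.08,0,0,0,0],[0,0,-0.08,0,0,0,0.8],[0,0,-0.08,0,0,0,0.8],[0,0,-0.08,0,0,0,0.8]]'
python3 -m creep '[[0,0,0.2,0,0,0,0.8],[0,0,1,0,0,0,0.8],[0,0,2.2,0,0,0,0.8],[0,0,3.4,0,0,0,0.8],[0,0,4,0,0,0,0.8]]'
python3 chk.py
```

```text
time_s: 36.48
position: [0.5933, 0.0484, 0.1154]
orientation: [179.9, -0.0, 84.6]
ft_force: [-0.8, 0.5, 0.9]
finger_gap: 0.803
grasp_force: 0.0
time_s: 36.9
position: [0.5946, 0.0484, 0.2409]
orientation: [179.6, -0.0, 84.6]
ft_force: [0.0, 0.3, 0.8]
finger_gap: 0.8
grasp_force: 0.0
[0.59464273 0.04844234 0.2408726 ]
(0.5532, 0.4923, 0.0285, np.float64(201.0), [203.0, 192.0])
(0.4435, 0.2929, 0.0266, np.float64(15.0), [259.0, 223.0])
nest 1 0  
nest 2 2 [20.6 54.1] [0.0946 0.0978 0.1011]
nest 3 91 [ 23.5 -29. ] [0.0939 0.0989 0.1026]
nest 4 113 [  37.3 -108.2] [0.095  0.0991 0.1028]
```

```bash

python3 -m creep '[[-0.6,1,0,0,0,0,0.8],[-1.2,2,0,0,0,0,0.8],[-1.8,3,0,0,0,0,0.8],[-2.4,4,0,0,0,0,0.8],[-3,4.9,0,0,0,0,0.8]]'
python3 -m creep '[[-0.6,1,-0.3,0,0,0,0.8],[-1.2,2,-0.6,0,0,0,0.8],[-1.95,3.2,-1.4,0,0,0,0.8],[-1.95,3.2,-2.6,0,0,0,0.8],[-1.95,3.2,-3.8,0,0,0,0.8]]'
python3 -m creep '[[0,0,-0.5,0,0,0,0.8],[0,0,-0.5,0,0,0,0.8],[0,0,-0.5,0,0,0,0.8]]'
```

```text
time_s: 37.37
position: [0.502, 0.1968, 0.2353]
orientation: [180.0, -0.0, 84.6]
ft_force: [-0.1, 0.1, -0.6]
finger_gap: 0.796
grasp_force: 0.0
time_s: 37.78
position: [0.4439, 0.2944, 0.1214]
orientation: [179.8, -0.2, 84.8]
ft_force: [0.0, -0.5, -1.3]
finger_gap: 0.801
grasp_force: 0.0
time_s: 38.03
position: [0.4439, 0.2912, 0.1055]
orientation: [-179.9, 0.1, 84.6]
ft_force: [0.7, 0.3, 0.5]
finger_gap: 0.795
grasp_force: 0.0
```

```bash

python3 -m creep '[[0.01,0.04,-0.8,0,0,0,0.8],[0.01,0.04,-1.8,0,0,0,0.8],[0.01,0.04,-1.8,0,0,0,0.8],[0.01,0.04,-1.8,0,0,0,0],[0.01,0.04,-1.8,0,0,0,0]]' 40
python3 -m creep '[[0,0,0,0,0,0,0],[0,0,0,0,0,0,0],[0,0,0,0,0,0,0]]'
python3 -m creep '[[0,0,0.5,0,0,0,0],[0,0,1.5,0,0,0,0],[0,0,2.8,0,0,0,0],[0,0,4,0,0,0,0],[0,0,4.6,0,0,0,0]]'
python3 -m creep '[[0,0,0,0,0,0,0],[0,0,0,0,0,0,0]]'
python3 held.py; python3 chk.py
```

```text
time_s: 38.45
position: [0.4463, 0.2932, 0.0545]
orientation: [179.9, -0.1, 84.6]
ft_force: [0.3, 1.1, -1.2]
finger_gap: 0.605
grasp_force: 41.9
time_s: 38.7
position: [0.4462, 0.2934, 0.0539]
orientation: [179.8, -0.1, 84.6]
ft_force: [0.0, -0.7, 6.1]
finger_gap: 0.612
grasp_force: 42.6
time_s: 39.12
position: [0.4465, 0.2936, 0.1957]
orientation: [179.7, -0.2, 84.6]
ft_force: [0.6, 0.4, -0.1]
finger_gap: 0.608
grasp_force: 42.5
time_s: 39.28
position: [0.4457, 0.2931, 0.1917]
orientation: [179.8, -0.1, 84.6]
ft_force: [-0.4, -0.3, -2.3]
finger_gap: 0.604
grasp_force: 42.5
pos [0.4457 0.2931 0.1917] cx,cy,r [-1.5 -0.6 26.8] top 15.3 rms 0.12
[0.44466428 0.29258314 0.18968037]
(0.5532, 0.4925, 0.0283, np.float64(201.0), [203.0, 192.0])
nest 1 0  
nest 2 202 [35.9 34.4] [0.0949 0.0997 0.103 ]
nest 3 206 [ 35.6 -30.7] [0.0955 0.0993 0.1032]
nest 4 201 [ 36.3 -97.9] [0.0951 0.0995 0.1036]
```

```bash

python3 -m creep '[[0.8,-0.9,0,0,0,0,0],[1.6,-1.8,0,0,0,0,0],[2.4,-2.8,0,0,0,0,0],[3.2,-3.7,0,0,0,0,0],[4,-4.6,0,0,0,0,0]]'
python3 -m creep '[[0.7,-0.8,0,0,0,0,0],[1.05,-1.21,0,0,0,0,0],[1.05,-1.21,0,0,0,0,0],[1.05,-1.21,0,0,0,0,0],[1.05,-1.21,0,0,0,0,0]]'
```

```text
time_s: 39.8
position: [0.5643, 0.1529, 0.1872]
orientation: [-179.8, 0.1, 84.6]
ft_force: [0.6, 0.7, -1.4]
finger_gap: 0.609
grasp_force: 42.5
time_s: 40.22
position: [0.595, 0.119, 0.1883]
orientation: [-179.8, 0.0, 84.6]
ft_force: [-0.7, -0.3, -1.2]
finger_gap: 0.609
grasp_force: 42.6
```

```bash

python3 -m creep '[[0.08,-0.08,-0.6,0,0,0,0],[0.08,-0.08,-1.2,0,0,0,0],[0.08,-0.08,-1.4,0,0,0,0],[0.08,-0.08,-1.4,0,0,0,0],[0.08,-0.08,-1.4,0,0,0,0]]'
python3 -m creep '[[0,0,0,0,0,0,0]]'
```

```text
time_s: 40.63
position: [0.5978, 0.1168, 0.1476]
orientation: [-179.9, 0.0, 84.7]
ft_force: [-0.0, 0.4, -1.1]
finger_gap: 0.61
grasp_force: 42.6
time_s: 40.72
position: [0.5989, 0.1166, 0.149]
orientation: [179.9, -0.0, 84.6]
ft_force: [1.0, 0.2, -1.6]
finger_gap: 0.609
grasp_force: 42.6
```

```bash

python3 -m creep '[[0,-0.01,-0.3,0,0,0,0],[0,-0.01,-0.6,0,0,0,0],[0,-0.01,-0.9,0,0,0,0],[0,-0.01,-1.06,0,0,0,0],[0,-0.01,-1.06,0,0,0,0]]'
python3 -m creep '[[0,0,-0.04,0,0,0,0],[0,0,-0.07,0,0,0,0],[0,0,-0.07,0,0,0,0.8],[0,0,-0.07,0,0,0,0.8],[0,0,-0.07,0,0,0,0.8]]'
```

```text
time_s: 41.13
position: [0.5975, 0.1155, 0.1142]
orientation: [-179.8, 0.0, 84.6]
ft_force: [0.1, 0.2, -1.9]
finger_gap: 0.606
grasp_force: 44.0
time_s: 41.55
position: [0.599, 0.1157, 0.1143]
orientation: [180.0, -0.0, 84.6]
ft_force: [0.6, 0.3, -0.5]
finger_gap: 0.798
grasp_force: 0.0
```

```bash

python3 -m creep '[[0,0,0.2,0,0,0,0.8],[0,0,1,0,0,0,0.8],[0,0,2.2,0,0,0,0.8],[0,0,3.4,0,0,0,0.8],[0,0,4.5,0,0,0,0.8]]' 25
python3 -m creep '[[-0.3,-0.3,0,0,0,-1.2,0.55],[-0.6,-0.7,0,0,0,-2.4,0.55],[-0.9,-1.1,0,0,0,-3.6,0.55],[-1.2,-1.5,0,0,0,-4.8,0.55],[-1.5,-2,0,0,0,-6,0.55]]'
python3 -m creep '[[-0.3,-0.3,0,0,0,-1.2,0.55],[-0.6,-0.7,0,0,0,-2.4,0.55],[-0.9,-1.1,0,0,0,-3.6,0.55],[-1.2,-1.5,0,0,0,-4.8,0.55],[-1.5,-2,0,0,0,-6,0.55]]'
python3 -m creep '[[-0.3,-0.3,0,0,0,-1.2,0.55],[-0.6,-0.7,0,0,0,-2.4,0.55],[-0.9,-1.1,0,0,0,-3.6,0.55],[-1.17,-1.3,0,0,0,-4.8,0.55],[-1.17,-1.3,0,0,0,-6,0.55]]'
python3 -m creep '[[0,0,0,0,0,0,0.55],[0,0,0,0,0,0,0.55],[0,0,0,0,0,0,0.55]]'
python3 - <<'E'
from jars import *
s,im,d=cap('wrist'); save('w6.png',im); print(s['position'],s['orientation']); P=cloud('wrist',d,s); L=(P[...,:2]-C)@Rm; h=P[...,2]
for k in (1,2,3,4):
    m=(abs(L[...,0]-.035)<.03)&(abs(L[...,1]-(.099-.066*(k-1)))<.03)&(h>.09)&(h<.11); print('nest',k,m.sum(),(L[m].mean(0)*1000).round(1),np.percentile(h[m],[5,50,95]).round(4))
E
```

```text
time_s: 41.97
position: [0.5986, 0.1156, 0.2515]
orientation: [179.9, -0.0, 84.6]
ft_force: [1.1, 1.3, 0.2]
finger_gap: 0.802
grasp_force: 0.0
time_s: 42.38
position: [0.5533, 0.0555, 0.2497]
orientation: [180.0, -0.0, 54.3]
ft_force: [0.9, 0.4, 0.2]
finger_gap: 0.549
grasp_force: 0.0
time_s: 42.8
position: [0.5083, -0.0046, 0.2497]
orientation: [180.0, -0.1, 24.3]
ft_force: [0.1, -0.3, 0.1]
finger_gap: 0.551
grasp_force: 0.0
time_s: 43.22
position: [0.4727, -0.0445, 0.2497]
orientation: [180.0, -0.0, -5.8]
ft_force: [0.1, -0.6, -1.8]
finger_gap: 0.55
grasp_force: 0.0
time_s: 43.47
position: [0.4738, -0.0432, 0.2493]
orientation: [180.0, -0.0, -5.2]
ft_force: [0.2, -0.6, -0.6]
finger_gap: 0.549
grasp_force: 0.0
[ 0.47380481 -0.04322644  0.24933717] [ 1.79999386e+02 -4.15394476e-02 -5.19029813e+00]
nest 1 3824 [35.8 96. ] [0.0946 0.0985 0.1001]
nest 2 3744 [36.2 30.5] [0.0966 0.0986 0.1001]
nest 3 3707 [ 35.8 -33.9] [0.0971 0.0986 0.1001]
nest 4 3639 [  36.2 -100.5] [0.0972 0.0987 0.1002]
```

View pics/w6.png

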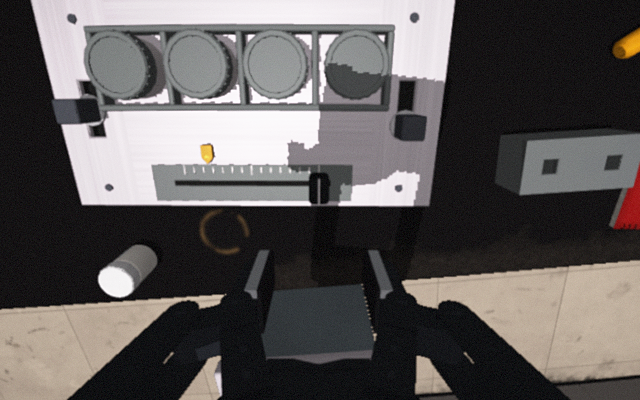

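All four jars are nested and level (cap tops z≈98.5 mm), both pins have collars down, and the slider is at stop (318,187) with the clip at (207,152). Now the slider.

```bash

python3 -m creep '[[0,0,-1.2,0,0,-0.04,0.55],[0,0,-2.4,0,0,-0.04,0.55],[0,0,-3.6,0,0,-0.04,0.55],[0,0,-4.6,0,0,-0.04,0.55],[0,0,-4.6,0,0,-0.04,0.55]]' 25
python3 -m creep '[[0,0,-0.3,0,0,0,0.55],[0,0,-0.5,0,0,0,0.55],[0,0,-0.5,0,0,0,0.55],[0,0,-0.5,0,0,0,0],[0,0,-0.5,0,0,0,0]]'
python3 -m creep '[[0,0,0,0,0,0,0],[0,0,0,0,0,0,0],[0,0,0,0,0,0,0],[0,0,0,0,0,0,0],[0,0,0,0,0,0,0]]'
```

```text
time_s: 43.93
position: [0.4689, -0.0421, 0.1042]
orientation: [-179.9, 0.6, -5.5]
ft_force: [-0.8, -0.2, -0.7]
finger_gap: 0.55
grasp_force: 0.0
time_s: 44.35
position: [0.4748, -0.0436, 0.0976]
orientation: [180.0, -0.2, -5.6]
ft_force: [0.4, 0.5, 0.3]
finger_gap: 0.279
grasp_force: 0.0
time_s: 44.77
position: [0.4748, -0.0436, 0.0976]
orientation: [180.0, -0.2, -5.6]
ft_force: [-0.3, 0.7, 6.5]
finger_gap: 0.224
grasp_force: 29.1
```

```bash

python3 -m creep '[[0.07,0.75,0,0,0,0,0],[0.14,1.5,0,0,0,0,0],[0.21,2.25,0,0,0,0,0],[0.28,3,0,0,0,0,0],[0.34,3.6,0,0,0,0,0]]'
python3 -m creep '[[0.01,0.1,0,0,0,0,0],[0.01,0.1,0,0,0,0,0],[0.01,0.1,0,0,0,0,0],[0.01,0.1,0,0,0,0,0]]'
python3 - <<'E'
from jars import *
s=readout.state(); print(Rm.T@(s['position'][:2]-C)*1000)
E
```

```text
time_s: 45.18
position: [0.4851, 0.0657, 0.0976]
orientation: [180.0, -0.2, -5.6]
ft_force: [0.0, -2.5, 4.6]
finger_gap: 0.227
grasp_force: 29.0
time_s: 45.52
position: [0.4853, 0.0678, 0.0976]
orientation: [-180.0, -0.2, -5.6]
ft_force: [-1.3, 2.6, 8.0]
finger_gap: 0.23
grasp_force: 29.3
[-72.51058712  42.01246807]
```

Release, rise and measure the slider line against the clip.

```bash

python3 -m creep '[[0,0,0,0,0,0,0.55],[0,0,0,0,0,0,0.55],[0,0,0,0,0,0,0.55],[0,0,1,0,0,0,0.55],[0,0,2,0,0,0,0.55]]' 25
python3 -m creep '[[0,0,1,0,0,0,0.55],[0,0,2,0,0,0,0.55],[0,0,2.3,0,0,0,0.55],[0,0,2.3,0,0,0,0.55],[0,0,2.3,0,0,0,0.55]]'
cat > sl.py <<'E'
from jars import *
s,im,d=cap('wrist'); print(s['position'].round(4)); P=cloud('wrist',d,s); L=(P[...,:2]-C)@Rm; h=P[...,2]
hsv=cv2.cvtColor(im,cv2.COLOR_RGB2HSV)
loc=lambda uv,z:((onplane('wrist',[uv],z,s)[0][:2]-C)@Rm*1000).round(1)
m,ce,st=blob((hsv[...,1]>120)&(abs(hsv[...,0].astype(int)-22)<14)&(im.max(2)>100)&(h>.04),(100,60,560,300)); c=np.argwhere(m); v=c[:,0].max()
q=c[c[:,0]>=v-2][:,1].mean(); print('clip tip',q,v,loc((q,v),.066),'whole',ce,loc(ce,.066))
top=(abs(h-.091)<.004)&(abs(L[...,0]+.075)<.02)&(abs(L[...,1])<.09); m,ce,st=blob(top,(100,60,560,330)); c=np.argwhere(m); print(st)
r=mar('wrist',m,.091,s); print('top rect',((np.array(r[0])-C)@Rm*1000).round(1),r[1])
g=im.min(2).astype(float)
for v in range(st[1]+3,st[1]+st[3]-2,4):
    row=g[v,st[0]+4:st[0]+st[2]-4]; w=np.clip(row-row.min()-.5*np.ptp(row),0,None); u=(w*np.arange(len(w))).sum()/w.sum()+st[0]+4; print('line',v,round(u,1),np.ptp(row),loc((u,v),.091))
u0,v0=st[0]-90,st[1]-50; save('sl.png',cv2.resize(im[max(0,v0):v0+150,u0:u0+200],(800,600),interpolation=cv2.INTER_CUBIC))
E
python3 sl.py
```

```text
time_s: 45.93
position: [0.4818, 0.0673, 0.1541]
orientation: [179.9, 0.3, -5.6]
ft_force: [0.6, 0.1, 1.1]
finger_gap: 0.549
grasp_force: 0.0
time_s: 46.35
position: [0.4841, 0.0675, 0.2246]
orientation: [180.0, -0.0, -5.6]
ft_force: [0.0, 0.2, -0.8]
finger_gap: 0.55
grasp_force: 0.0
[0.4841 0.0675 0.2246]
clip tip 316.45454545454544 168 [-52.8  42.9] whole [316.36633663 157.3019802 ] [-42.7  42.9]
[307 183  23  31 616]
top rect [-74.2  41.6] (0.019499432295560837, 0.02778702601790428)
line 186 317.8 94.0 [-63.   41.7]
line 190 317.7 108.0 [-66.6  41.7]
line 194 317.6 110.0 [-70.3  41.8]
line 198 317.1 134.0 [-74.   42.2]
line 202 317.3 117.0 [-77.7  42.1]
line 206 317.6 215.0 [-81.5  41.8]
line 210 317.7 216.0 [-85.2  41.8]
```

Slider is at 41.8 and the clip at 42.9 mm, so I'll nudge it +1.1 mm.

```bash

python3 -m creep '[[0.02,0,-1.2,0,0,0,0.55],[0.04,0.01,-2.4,0,0,0,0.55],[0.04,0.01,-3.6,0,0,0,0.55],[0.04,0.01,-4.27,0,0,0,0.55],[0.04,0.01,-4.27,0,0,0,0.55]]' 25
python3 -m creep '[[0,0,0,0,0,0,0.55],[0,0,0,0,0,0,0],[0,0,0,0,0,0,0],[0,0,0,0,0,0,0],[0,0,0,0,0,0,0]]'
python3 -m creep '[[0,0,0,0,0,0,0],[0,0,0,0,0,0,0]]'
python3 - <<'E'
from jars import *
s=readout.state(); print(Rm.T@(s['position'][:2]-C)*1000)
E
```

```text
time_s: 46.82
position: [0.4791, 0.0677, 0.0888]
orientation: [179.9, 0.8, -5.6]
ft_force: [-0.5, -0.1, -1.3]
finger_gap: 0.55
grasp_force: 0.0
time_s: 47.23
position: [0.4867, 0.068, 0.0988]
orientation: [-180.0, -0.2, -5.6]
ft_force: [-1.5, -0.4, 7.5]
finger_gap: 0.225
grasp_force: 29.4
time_s: 47.4
position: [0.4867, 0.068, 0.0988]
orientation: [-180.0, -0.2, -5.6]
ft_force: [-0.8, 0.6, 8.1]
finger_gap: 0.226
grasp_force: 29.5
[-71.14313113  42.31502049]
```

```bash

python3 -m creep '[[0.003,0.027,0,0,0,0,0],[0.003,0.027,0,0,0,0,0],[0.003,0.027,0,0,0,0,0],[0.003,0.027,0,0,0,0,0]]'
python3 -c "
from jars import *
s=readout.state(); print(Rm.T@(s['position'][:2]-C)*1000)"
```

```text
time_s: 47.73
position: [0.4868, 0.0687, 0.0988]
orientation: [-180.0, -0.2, -5.6]
ft_force: [-1.1, -1.2, 7.3]
finger_gap: 0.226
grasp_force: 29.6
[-71.15807573  43.02667286]
```

```bash

python3 -m creep '[[0,0,0,0,0,0,0.55],[0,0,0,0,0,0,0.55],[0,0,0,0,0,0,0.55],[0,0,1,0,0,0,0.55],[0,0,2,0,0,0,0.55]]' 25
python3 -m creep '[[0,0,1,0,0,0,0.55],[0,0,2,0,0,0,0.55],[0,0,3.5,0,0,0,0.55],[0,0,4,0,0,0,0.55],[0,0,4,0,0,0,0.55]]'
python3 -m creep '[[0,0,0,0,0,0,0.55],[0,0,0,0,0,0,0.55]]'
python3 sl.py; python3 -c "
from h import *
s,im,d=cap('wrist'); save('w7.png',im)"
```

```text
time_s: 48.15
position: [0.4832, 0.0687, 0.1551]
orientation: [180.0, 0.3, -5.6]
ft_force: [1.1, -0.6, 0.1]
finger_gap: 0.549
grasp_force: 0.0
time_s: 48.57
position: [0.4878, 0.0689, 0.2831]
orientation: [-179.9, -0.5, -5.6]
ft_force: [0.5, 0.7, -0.4]
finger_gap: 0.551
grasp_force: 0.0
time_s: 48.73
position: [0.4849, 0.0688, 0.2757]
orientation: [180.0, 0.1, -5.6]
ft_force: [-0.0, -0.1, -0.4]
finger_gap: 0.546
grasp_force: 0.0
[0.4849 0.0688 0.2757]
clip tip 318.0 158 [-53.   42.7] whole [317.55555556 148.79166667] [-42.9  43.2]
[309 170  19  26 444]
top rect [-74.   42.8] (0.018714290112257004, 0.02697596326470375)
line 173 318.0 128.0 [-63.7  42.8]
line 177 318.0 205.0 [-67.9  42.8]
line 181 318.1 204.0 [-72.2  42.7]
line 185 318.1 192.0 [-76.5  42.7]
line 189 318.1 185.0 [-80.8  42.7]
line 193 318.1 183.0 [-85.2  42.7]
```

View pics/w7.png

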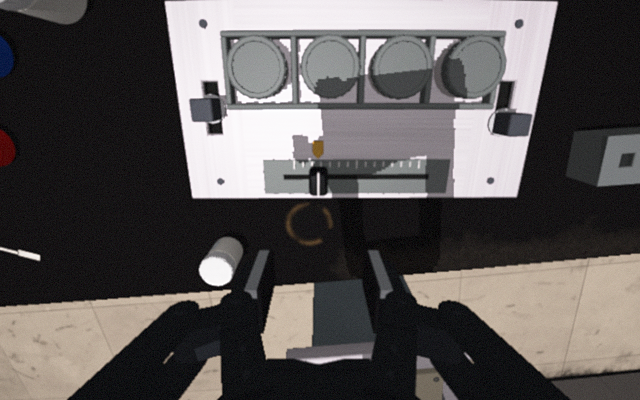

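The slider line (318,181) is level with the clip tip (318,158), both pins have collars down, four jars are nested, and the bystanders are in place. Handing in.

```bash
python3 -c "
from station import finish_job
print(finish_job())"
```

```text
the job is handed in; nothing more can be done
None
```

The job is handed in: I slid the speed slider to stop, put both drive pins fully home and all four sample jars in nests of their own, then set the slider level with the brass clip to within about 0.5 mm by the wrist camera, in about 49 s of robot time; `finish_job()` returned no verdict.

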